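# Balance the handset on the domed charger and switch it on

## Robot

A 7-joint arm with a two-finger parallel gripper is mounted at the origin on the work surface. World frame = base frame: x ahead of the robot, y to its left, z up, the work surface at z = 0. Lengths are in m, angles in rad, forces in N, time in s.
With the tool pointing down it reaches from about 0.425 to 0.875 m from the base axis. Payload 4.7 kg.
Tool frame: the origin (TCP) lies at the very end of the fingers, on their centre line; the grasp point (between the pads) lies 19 mm behind it; x points along the fingers, z is the direction in which the jaws open and shut, and the axes are right-handed (so a half turn about x gives the same grasp; the last joint's range is limited). The gripper opens to 87 mm and grips with 3 to 60 N. Pads are 19 mm wide; open, the fingers measure 117 mm over their backs; the gripper's body (75 mm by 190 mm) begins 51 mm behind the grasp point.
Start: joints at [-1.195, 0.321, -0.07, 1.45, 0.023, 1.371, -0.057], TCP at [0.23, 0.608, 0.193] pointing down, gripper open.
Joint ranges: [-2.86, 2.86], [-0.3, 2.09], [-1.38, 1.24], [0.06, 2.45], [-1.56, 4.7], [0.09, 2.05], [-2.69, 2.69]. Speed limits (rad/s): [2.57, 2.57, 3.14, 3.14, 3.14, 3.14, 3.14].

## Interface

Orientations are given as a rotation vector (axis times angle).
In Python, from bench import * gives the robot as it stands.
- The arm moves only by the shell command python3 -m handwheel 'ROWS' [OPENING] [FORCE]. ROWS is JSON, a list of rows, each an object with "xyz": the shift along the world's x, y, z in cm, a list of three; "angular": the turn, a rotation vector about the world's x, y, z in degrees, a list of three. A call has 1 to 5 rows; each row shifts and turns the pose as measured when the row begins; what a row does not reach is not made up. A row lasts 1/12 s, in which the tool goes at most 41.7 mm and 7.16 degrees, less where a joint would pass 70% of its speed; a pose out of reach is approached as far as the arm can. A call with a gripper value outside its range is refused whole. OPENING is the finger opening in cm, from 0 to 8.7, set as the call begins (- or left out, the last holds). The fingers move at their own pace and stop on an object; FORCE is the grip in N (left out, the last holds). Time passes only in rows, so rows that do not move let the fingers close. It gives the time, the measured TCP pose, the force and the opening at its end, in the units of the state.
- get_state(): the state, without advancing time (a new reading comes with each control period).
- get_image(name): name is "side" or "top" or "wrist"; returns a dict with "pixels" (400x640x3 uint8, blue, green, red), "K" (3x3 intrinsics, pixels), "dist" ([k1, k2, p1, p2, k3] as OpenCV has them; the pictures are not rectified), "cam_to_world" (4x4, takes a point from camera to world coordinates). Camera axes: x right, y down, z forward; pixel columns grow to the right and rows downward; lengths in m; the calibration is good to about 2 mm. A picture is of the moment at which its call begins. There is no depth.
- close_job(): hands the job in, once; it reports no verdict.
The state is a dict: "time": time; "joint_positions": joint angles; "qd": joint speeds; "joint_torque": joint torques, N m; "position": TCP position; "tool_rot": TCP orientation; "ft_force": force on the tool from outside, world axes, zero at the start; "torque": the same for the moment, N m; "grip_width": opening from 0.0 (shut) to 1.0 (fully open).
Only numpy, scipy, OpenCV 4.12 (cv2) and the standard library are available. Lean on these libraries where they do the work, as an engineer would, in place of code of your own. Each camera call takes 0.05 s, during which the arm holds its last target.

## Task

Put the blue-and-white handset on charge: take it out of the file rack and lay it down flat on the black desk mat, brass plate underneath, and let go of it; then take it up again and balance it level on the very top of the charger's dome, brass plate down and lengthwise along the green marks on the charger's plate. Only once it is balanced there by itself, flip the charger's red toggle fully over to on, leaving the handset balanced and all the other things on the desk and in the rack where they are.

Things in the scene. Friction and masses are not known exactly. Their poses are not given: they have to be found in the camera images.
- handset: handset, a block 170 (x) x 30 (y) x 56 mm (z), 0.26 kg, mass centre and origin at its middle. +y half blue with a brass plate on the +y face; -y half white with blank black screen and keys. It starts standing on a long edge (z up) in a rack slot, origin 36 mm above the desk; with the plate down, y points down. Standing free it tips over once leant over 28 degrees.
- rack: aluminium file rack, fixed, 190 x 200 mm, base 8 mm thick; origin at the centre of its underside, z up. Slots along its x at y = -75, 0, +75 mm, 34 mm wide, walls 4 mm thick reaching 28 mm above the desk. Handset, battery pack and cardboard box stand one in each, in any order, lengths along the rack's x, the handset's plate towards the rack's +y.
- mat: black rubber desk mat, fixed, 220 x 130 x 3 mm; origin at the centre of its underside, x along its length, z up. Around the work area stand fixed obstacles: binders 300 mm high along the desk's left edge (y above 0.62 m), drawers 260 mm high along the right (y below -0.53 m), printer and trays at the far edge (x above 0.85 m).
- dock: charger, fixed: white plate (210 along x, 170 along y, 6 mm thick) with a smooth grey dome 150 mm across, 70 mm high, of 75 mm ball radius; a brass disc marks its top. Green marks at the plate's +x and -x ends. Origin on the desk under the dome's top, z up. The toggle's black housing (50 along x, 44 along y, 34 mm high) stands at y = +115 mm.
- dome_top (a point): the very top of the charger's dome, 70 mm above the desk; axes as those of the charger.
- switch (a joint): angle of the charger's red-tipped toggle, rad: 0 off (leaning 0.6 to the charger's -x, red mark), 1.2 on (leaning 0.6 to +x, green mark). Hinge along the charger's y at x = 0, y = 115, z = 30 mm in its frame; it goes over centre at 0.6 and falls to the nearer end by itself; under 2 N at the tip moves it; its end stops are rigid.
- switch_tip (a point): centre of the toggle's red ball (22 mm across), 52 mm from its hinge along the 10 mm thick steel lever; 73 mm above the desk when off or on, 82 mm at mid-stroke.
- battery: black battery pack with an orange band, 150 x 30 x 56 mm high, loose, standing in a rack slot; origin at the centre of its underside, x along its length. Leave alone.
- cardbox: cardboard box with a paper band, 130 x 28 x 60 mm high, loose, standing in a rack slot; origin at the centre of its underside, x along its length. Leave alone.
- glue: white glue bottle with orange cap, 38 mm across, 105 mm high, loose, standing on the desk off the charger's corner at about x = +121, y = -105 mm of the charger's frame; origin at the centre of its underside. Leave alone.
- mug: blue mug, 80 mm across, 95 mm high, handle to its +y, loose; origin at the centre of its underside. Leave alone.
- waterbottle: green bottle with white cap, 66 mm across, 200 mm high, loose; origin at the centre of its underside. Leave alone.
- penpot: black pen pot, 72 mm across, 100 mm high, pens up to 150 mm, loose; origin at the centre of its underside. Leave alone.
- stapler: green stapler, 150 x 40 x 53 mm high, loose; origin at the centre of its underside, x along its length. Leave alone.

How it is judged:
By the outcome, as a careful person would: the job done as asked, in the order asked, and still so for the second after the job is handed in, with the robot touching nothing.
It also fails if it takes over 70 s, if anything falls off the work surface, if the arm or the gripper's body presses on something with over 40 N, if the wrist force passes 120 N, or if a joint passes its speed limit or range.

## Working session

There is one attempt and no reset: what is moved stays moved. The work goes in short steps, Python scripts to look and compute and a shell command to move; the robot and the scene stay as the last step left them, time stands still between calls to the robot, and variables do not carry over. Pictures are saved under pics/ and viewed, and the job is handed in when it is done.

```bash
ls; mkdir -p pics; python3 - <<'E'
from bench import *
import cv2
s=get_state();print(s)
for n in ["side","top","wrist"]:
    im=get_image(n);cv2.imwrite(f"pics/{n}0.png",im["pixels"]);print(n,im["K"],im["dist"],im["cam_to_world"])
E
```

```text
pics
{'time': 0.0, 'joint_positions': array([-1.19490438,  0.32186516, -0.070091  ,  1.45168117,  0.02259207,
        1.37079533, -0.05690496]), 'qd': array([ 1.36463765e-03, -7.80715502e-05,  2.77412771e-04, -1.88098201e-03,
       -3.16161950e-03, -1.87909460e-03,  8.43359570e-04]), 'joint_torque': array([ 7.52836459e-04, -4.91284919e+01, -4.03404990e-01, -3.12520444e+01,
       -6.40633819e-02,  4.37606417e-02,  1.79922299e-04]), 'position': array([0.22989254, 0.60732792, 0.19143115]), 'tool_rot': array([-0.93991057,  1.36050505,  0.93795023]), 'ft_force': array([-0.62244267, -0.06946964,  0.93169935]), 'torque': array([ 0.0291013 , -0.0136908 , -0.01228229]), 'grip_width': 0.9987698089986998}
side [[381.89143872   0.         320.42775212]
 [  0.         381.89143872 201.98832739]
 [  0.           0.           1.        ]] [0.03220013 0.         0.         0.         0.        ] [[-0.96797848 -0.17950633  0.17548546  0.42913211]
 [-0.25084185  0.66435554 -0.70406682  0.70959516]
 [ 0.00979971 -0.72554062 -0.68810956  0.74955926]
 [ 0.          0.          0.          1.        ]]

[... 156 characters left out ...]
 0.          0.          0.        ] [[ 3.01034382e-02 -9.93668944e-01  1.08239606e-01  4.34495141e-01]
 [-9.99546743e-01 -2.99591065e-02  2.95972934e-03  6.00459800e-03]
 [ 3.01770763e-04 -1.08279644e-01 -9.94120429e-01  1.31011093e+00]
 [ 0.00000000e+00  0.00000000e+00  0.00000000e+00  1.00000000e+00]]
wrist [[339.09089861   0.         322.07004792]
 [  0.         339.09089861 198.94985111]
 [  0.           0.           1.        ]] [0.01049301 0.         0.         0.         0.        ] [[ 0.35409032  0.90694611  0.22818589  0.16778322]
 [ 0.93521005 -0.3430008  -0.08793526  0.63011894]
 [-0.0014846   0.24453876 -0.96963838  0.38325322]
 [ 0.          0.          0.          1.        ]]
```

View pics/top0.png

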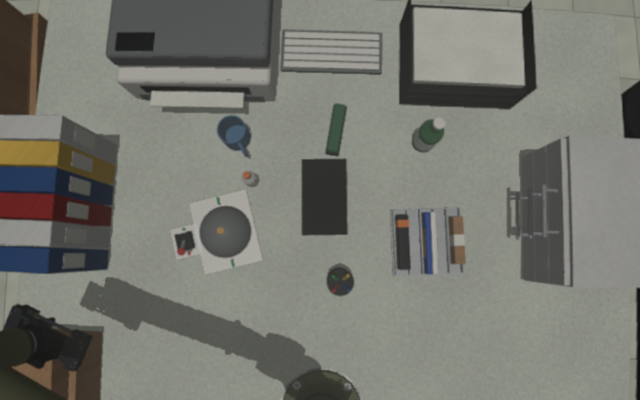

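View pics/side0.png

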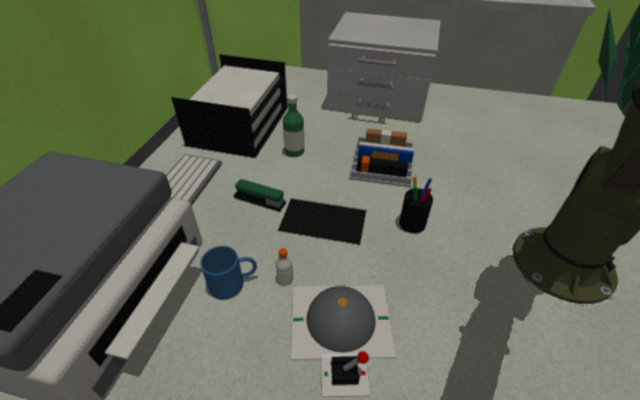

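View pics/wrist0.png

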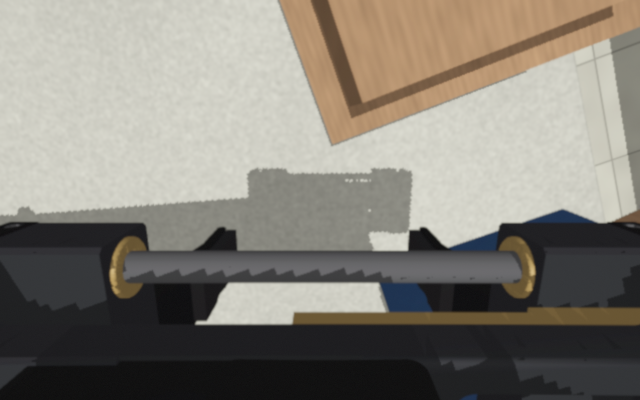

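The top view shows the rack at (428,240) with the handset in the middle slot, the mat at (325,197), and the dock at (224,231) with the toggle at (183,245). I'll zoom in to measure these.

```bash
cat > h.py <<'E'
import numpy as np, cv2
from bench import *
from scipy.spatial.transform import Rotation as R
def ray(im,px):
    p=cv2.undistortPoints(np.array(px,float).reshape(-1,1,2),im["K"],np.array(im["dist"])).reshape(-1,2)
    T=im["cam_to_world"]; d=np.c_[p,np.ones(len(p))]@T[:3,:3].T
    return T[:3,3],d
def onz(im,px,z):
    o,d=ray(im,px); return o+d*((z-o[2])/d[:,2])[:,None]
def proj(im,P):
    T=np.linalg.inv(im["cam_to_world"]); return cv2.projectPoints(np.array(P,float).reshape(-1,3),cv2.Rodrigues(T[:3,:3])[0],T[:3,3],im["K"],np.array(im["dist"]))[0].reshape(-1,2)
def tri(ims,pxs):
    A=np.zeros((3,3));b=np.zeros(3);L=[]
    for im,px in zip(ims,pxs):
        o,d=ray(im,[px]);d=d[0]/np.linalg.norm(d[0]);M=np.eye(3)-np.outer(d,d);A+=M;b+=M@o;L.append((o,M))
    x=np.linalg.solve(A,b); return x,[np.linalg.norm(M@(x-o)) for o,M in L]
E
python3 - <<'E'
from h import *
t=cv2.imread("pics/top0.png");s=cv2.imread("pics/side0.png")
a=cv2.resize(t[195:285,380:475],None,fx=6,fy=6,interpolation=cv2.INTER_CUBIC)
cv2.imwrite("pics/zr.png",a)
b=cv2.resize(t[165:285,165:275],None,fx=5,fy=5,interpolation=cv2.INTER_CUBIC)
cv2.imwrite("pics/zd.png",b)
c=cv2.resize(s[110:190,340:425],None,fx=7,fy=7,interpolation=cv2.INTER_CUBIC)
cv2.imwrite("pics/zs.png",c)
E
```

```text
(no output)
```

View pics/zr.png

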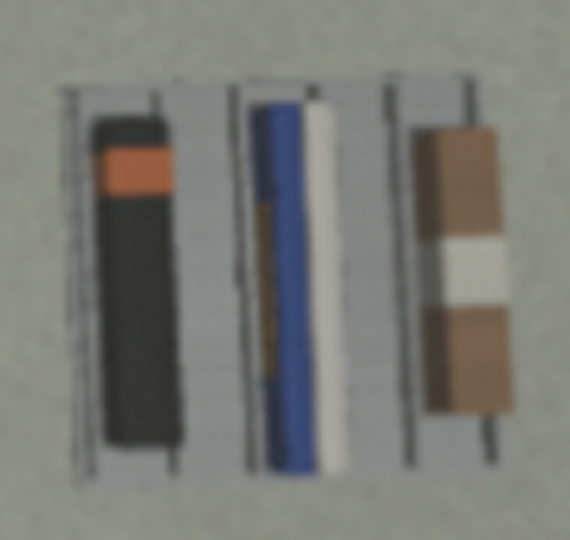

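View pics/zd.png

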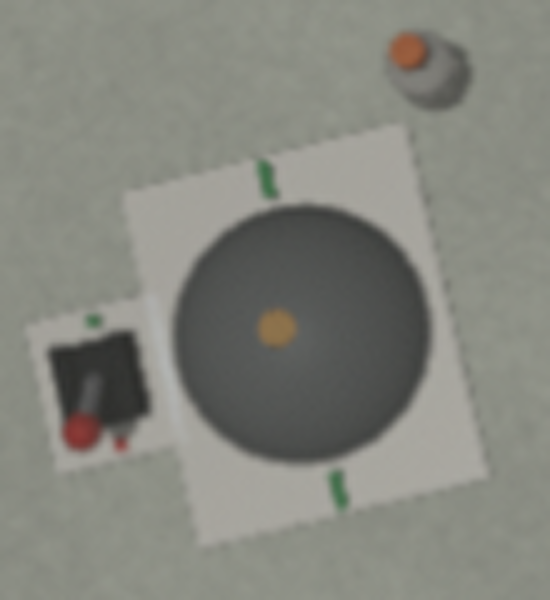

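View pics/zs.png

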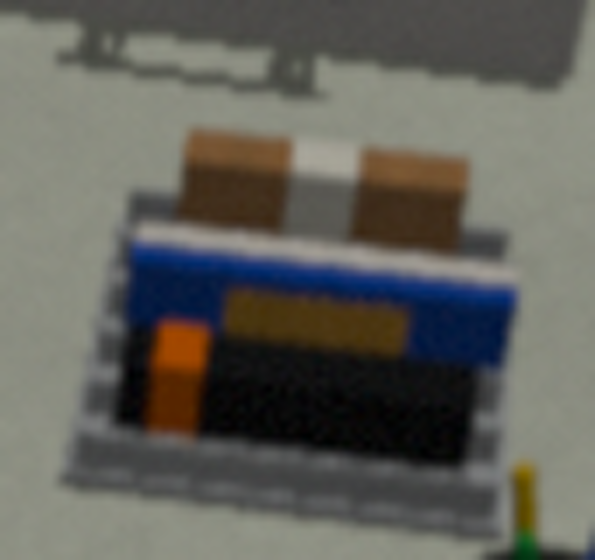

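The handset's plate faces +y (image left). The dock is yawed about +13°, and the toggle leans to the dock's -x, off. Next I'll measure the poses.

```bash
python3 - <<'E'
from h import *
t=get_image("top"); s=get_image("side")
def msk(im,f,roi):
    p=im["pixels"].astype(int);h=cv2.cvtColor(im["pixels"],cv2.COLOR_BGR2HSV).astype(int)
    m=f(p,h);z=np.zeros(m.shape,bool);x0,y0,x1,y1=roi;z[y0:y1,x0:x1]=1
    return (m&z).astype(np.uint8)
def rect(m):
    c=max(cv2.findContours(m,0,1)[0],key=cv2.contourArea);return cv2.minAreaRect(c),c
def cen(m):
    y,x=np.nonzero(m);return [x.mean(),y.mean()],len(x)
# handset top: white + bright blue
w=msk(t,lambda p,h:(p.min(2)>150)&(h[...,1]<40),(425,205,445,280)); print("white",cen(w))
r,_=rect(w);bp=cv2.boxPoints(r);print("white box",bp,onz(t,bp,.064)[:,:2].round(4))
b=msk(t,lambda p,h:(h[...,0]>105)&(h[...,0]<130)&(h[...,1]>100)&(h[...,2]>100),(415,200,445,280))
r,_=rect(b);bp=cv2.boxPoints(r);print("blue box",onz(t,bp,.064)[:,:2].round(4))
# mat
k=msk(t,lambda p,h:p.max(2)<60,(295,150,355,240));r,_=rect(k);bp=cv2.boxPoints(r);P=onz(t,bp,.003);print("mat",P[:,:2].round(4),P.mean(0))
# marks
for n,im,rois in (("top",t,[(205,190,230,208),(222,255,240,272)]),("side",s,[(285,310,308,328),(372,310,395,328)])):
    L=[]
    for roi in rois:
        g=msk(im,lambda p,h:(h[...,0]>45)&(h[...,0]<90)&(h[...,1]>90),roi);c=cen(g);L.append(onz(im,[c[0]],.006)[0]);print(n,"mark",c,L[-1].round(4))
    if n=="top":d=L[0]-L[1]
    else:d=L[0]-L[1]
    print("mid",(L[0]+L[1])/2,"yaw",np.degrees(np.arctan2(d[1],d[0])),np.linalg.norm(d))
# disc
ds=[];rb=[];cc=[]
for im,roi,roi2 in ((t,(205,215,235,245),(172,242,190,260)),(s,(325,290,360,315),(350,345,375,366))):
    a=msk(im,lambda p,h:(h[...,0]>8)&(h[...,0]<25)&(h[...,1]>100)&(h[...,2]>80),roi);ds.append(cen(a)[0])
    a=msk(im,lambda p,h:((h[...,0]<6)|(h[...,0]>174))&(h[...,1]>130)&(h[...,2]>70),roi2);
    rr,c=rect(a);rb.append(cv2.minEnclosingCircle(c)[0])
print("disc",ds,onz(t,[ds[0]],.07),onz(s,[ds[1]],.07),tri((t,s),ds))
print("ball",rb,onz(t,[rb[0]],.073),onz(s,[rb[1]],.073),tri((t,s),rb))
print(get_state()['time'])
E
```

```text
white ([np.float64(433.9651162790698), np.float64(242.9418604651163)], 172)
white box [[431.09732 213.04298]
 [433.9955  212.90498]
 [436.853   272.9118 ]
 [433.9548  273.0498 ]] [[ 0.5473 -0.2833]
 [ 0.5479 -0.2912]
 [ 0.3858 -0.3004]
 [ 0.3852 -0.2925]]
blue box [[ 0.5469 -0.2665]
 [ 0.5477 -0.2778]
 [ 0.3854 -0.2862]
 [ 0.3846 -0.2751]]
mat [[ 0.6953  0.0739]
 [ 0.699  -0.0501]
 [ 0.4861 -0.0554]
 [ 0.4824  0.0664]] [0.59070027 0.00871347 0.003     ]
top mark ([np.float64(218.0), np.float64(200.5)], 4) [0.5702 0.3129 0.006 ]
top mark ([np.float64(232.0), np.float64(262.0)], 3) [0.397  0.2639 0.006 ]
mid [0.48361332 0.2884337  0.006     ] yaw 15.79210322947243 0.1799407128127159
side mark ([np.float64(297.84615384615387), np.float64(318.96153846153845)], 26) [0.5743 0.3122 0.006 ]
side mark ([np.float64(383.0), np.float64(317.5)], 18) [0.3991 0.262  0.006 ]
mid [0.48668927 0.28713798 0.006     ] yaw 15.985913391570858 0.18231331876458748
disc [[np.float64(219.90625), np.float64(230.21875)], [np.float64(341.7671232876712), np.float64(301.9178082191781)]] [[0.48298861 0.28831123 0.07      ]] [[0.48698242 0.28758694 0.07      ]] (array([0.48491748, 0.28820007, 0.07105789]), [np.float64(0.0019717609737673046), np.float64(0.0019717609737672772)])
ball [(180.75, 250.75), (362.2826232910156, 357.10870361328125)] [[0.42402459 0.39150991 0.073     ]] [[0.42739645 0.38994384 0.073     ]] (array([0.42572176, 0.39088624, 0.07503167]), [np.float64(0.001679962414225553), np.float64(0.0016799624142254525)])
0.25
```

```bash
cat >> h.py <<'E'
def tool(yaw,tilt=0):
    # tool x down, tool z (jaws) along world dir of handset y rotated by yaw(deg); tilt about handset x (deg)
    c,s=np.cos(np.radians(yaw)),np.sin(np.radians(yaw))
    z=np.array([-s,c,0]);x=np.array([0,0,-1.]);y=np.cross(z,x)
    M=np.c_[x,y,z]
    return R.from_rotvec(np.radians(tilt)*np.array([c,s,0]))*R.from_matrix(M)
def delta(pos,rot,half=True):
    s=get_state();c=R.from_rotvec(s["tool_rot"])
    cands=[rot,rot*R.from_rotvec([np.pi,0,0])] if half else [rot]
    ds=[(q*c.inv()).as_rotvec(degrees=True) for q in cands]
    print("t",round(s["time"],2),"pos",s["position"].round(4),"q",s["joint_positions"].round(2),"F",s["ft_force"].round(2),"w",round(s["grip_width"]*8.7,2))
    print("dxyz cm",((np.array(pos)-s["position"])*100).round(2),"dang",[(d.round(1),round(np.linalg.norm(d),1)) for d in ds])
E
python3 - <<'E'
from h import *
c=R.from_rotvec(get_state()["tool_rot"]).as_matrix();print(c.round(3))
delta([.4665,-.2845,.20],tool(3.1))
E
```

```text
[[-0.    -0.935  0.354]
 [-0.001  0.354  0.935]
 [-1.    -0.    -0.001]]
t 0.25 pos [0.23   0.6077 0.1921] q [-1.19  0.32 -0.07  1.45  0.02  1.37 -0.06] F [-0.01  0.26  0.2 ] w 8.72
dxyz cm [ 23.65 -89.22   0.79] dang [(array([ 0.1, -0. , 23.8]), np.float64(23.8)), (array([-0.000e+00, -1.000e-01, -1.562e+02]), np.float64(156.2))]
```

```bash
python3 -m handwheel '[{"xyz":[1.5,-2,2],"angular":[0,0,2]},{"xyz":[2,-3,1.5],"angular":[0,0,2]},{"xyz":[2,-3.5,1],"angular":[0,0,2]},{"xyz":[2,-3.5,0],"angular":[0,0,2]},{"xyz":[2,-3.5,0],"angular":[0,0,2]}]' 5.5 20
python3 -m handwheel '[{"xyz":[2,-3.5,0],"angular":[0,0,2]},{"xyz":[2,-3.5,0],"angular":[0,0,2]},{"xyz":[2,-3.5,0],"angular":[0,0,2]},{"xyz":[2,-3.5,0],"angular":[0,0,2]},{"xyz":[1.5,-3.5,0],"angular":[0,0,2]}]'
python3 -m handwheel '[{"xyz":[1.5,-3.8,0],"angular":[0,0,1]},{"xyz":[1,-4,0],"angular":[0,0,1]},{"xyz":[1,-4,0],"angular":[0,0,1]},{"xyz":[0,-4,0],"angular":[0,0,1]},{"xyz":[0,-4,0],"angular":[0,0,0]}]'
```

```text
time: 0.67
position: [0.3165, 0.4547, 0.2346]
tool_rot: [-1.09, 1.287, 1.094]
ft_force: [-0.7, 0.1, -0.1]
grip_width: 0.705
time: 1.08
position: [0.4145, 0.2716, 0.2358]
tool_rot: [-1.226, 1.2, 1.23]
ft_force: [1.6, -0.8, -0.3]
grip_width: 0.635
time: 1.5
position: [0.4509, 0.0689, 0.236]
tool_rot: [-1.28, 1.161, 1.282]
ft_force: [0.3, -0.1, -0.1]
grip_width: 0.633
```

```bash
python3 - <<'E'
from h import *
delta([.4665,-.2845,.20],tool(3.1))
E
```

```text
t 1.5 pos [0.4509 0.0689 0.236 ] q [-0.61 -0.13  0.37  1.85  0.05  1.42  1.41] F [ 0.29 -0.12 -0.06] w 5.51
dxyz cm [  1.56 -35.34  -3.6 ] dang [(array([-0. , -0.1, -2.5]), np.float64(2.5)), (array([ 1.000e-01, -1.000e-01,  1.775e+02]), np.float64(177.5))]
```

```bash
python3 -m handwheel '[{"xyz":[0.3,-4,0],"angular":[0,0,-0.5]},{"xyz":[0.3,-4,0],"angular":[0,0,-0.5]},{"xyz":[0.3,-4,0],"angular":[0,0,-0.5]},{"xyz":[0.2,-4,0],"angular":[0,0,-0.5]},{"xyz":[0.2,-4,-1],"angular":[0,0,-0.5]}]'
python3 -m handwheel '[{"xyz":[0.1,-4,-1],"angular":[0,0,0]},{"xyz":[0.1,-4,-1],"angular":[0,0,0]},{"xyz":[0,-4,-1],"angular":[0,0,0]},{"xyz":[0,-3,0],"angular":[0,0,0]},{"xyz":[0,0,0],"angular":[0,0,0]}]'
python3 - <<'E'
from h import *
delta([.4665,-.2845,.10],tool(3.1))
for n in ["top","wrist"]:
    im=get_image(n);cv2.imwrite(f"pics/{n}1.png",im["pixels"])
E
```

```text
time: 1.92
position: [0.463, -0.1383, 0.2287]
tool_rot: [-1.248, 1.176, 1.245]
ft_force: [1.7, 0.1, -0.1]
grip_width: 0.633
time: 2.33
position: [0.4605, -0.3001, 0.1993]
tool_rot: [-1.246, 1.182, 1.232]
ft_force: [-0.4, 0.2, -0.2]
grip_width: 0.629
t 2.33 pos [ 0.4605 -0.3001  0.1993] q [-0.25  0.11  0.85  1.73 -0.09  1.33  2.23] F [-0.41  0.23 -0.16] w 5.47
dxyz cm [ 0.6   1.56 -9.93] dang [(array([0. , 0.6, 0.7]), np.float64(0.9)), (array([   1. ,   -0. , -179.3]), np.float64(179.3))]
```

View pics/wrist1.png

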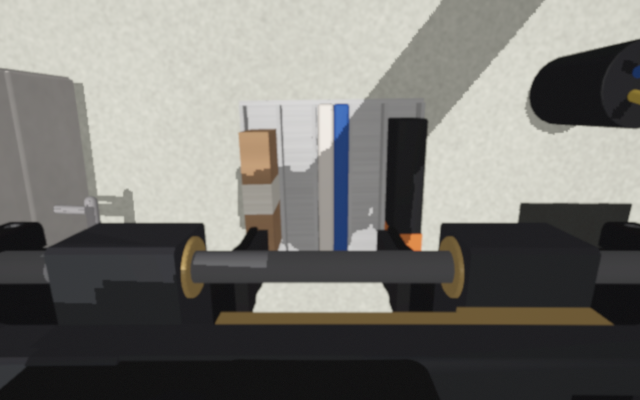

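The wrist view shows the handset's white and blue strips from (320,105) to (348,105), between the box on the left and the battery on the right. I'll cross-check its line and near end from this view.

```bash
python3 - <<'E'
from h import *
im=get_image("wrist");p=im["pixels"]
h=cv2.cvtColor(p,cv2.COLOR_BGR2HSV).astype(int)
b=(h[...,0]>105)&(h[...,0]<130)&(h[...,1]>120)&(h[...,2]>60)
for r in (110,150,200):
    x=np.nonzero(b[r,300:380])[0]+300; 
    w=np.nonzero((p[r,300:x[0]+1].min(1)>135))[0]+300
    print(r,x[0],x[-1],w[[0,-1]],onz(im,[[x[0],r],[x[-1]+1,r]],.064)[:,:2].round(4))
ys=np.nonzero(b[80:200,342])[0]+80;print(ys[0],onz(im,[[336,ys[0]]],.064)); 
delta([.4665,-.2845,.10],tool(3.1))
E
```

```text
110 331 344 [300 329] [[ 0.3933 -0.2898]
 [ 0.3927 -0.2769]]
150 331 344 [300 328] [[ 0.4302 -0.2879]
 [ 0.4296 -0.2745]]
200 331 343 [316 328] [[ 0.4797 -0.2852]
 [ 0.4791 -0.2723]]
103 [[ 0.38681723 -0.28556666  0.064     ]]
t 2.48 pos [ 0.4628 -0.2924  0.199 ] q [-0.26  0.11  0.85  1.73 -0.09  1.33  2.23] F [0.46 0.53 0.36] w 5.49
dxyz cm [ 0.37  0.79 -9.9 ] dang [(array([-0.3,  0.6,  0.2]), np.float64(0.7)), (array([   1. ,    0.5, -179.8]), np.float64(179.8))]
```

```bash
python3 -m handwheel '[{"xyz":[0.4,0.6,-2],"angular":[0,0.5,0.2]},{"xyz":[0,0,-3],"angular":[0,0,0]},{"xyz":[0,0,-3],"angular":[0,0,0]},{"xyz":[0,0,-1],"angular":[0,0,0]},{"xyz":[0,0,0],"angular":[0,0,0]}]'
python3 - <<'E'
from h import *
delta([.468,-.2855,.033],tool(3.1))
im=get_image("wrist");cv2.imwrite("pics/wrist2.png",im["pixels"])
im=get_image("top");cv2.imwrite("pics/top2.png",im["pixels"])
delta([.468,-.2855,.033],tool(3.1))
E
```

```text
time: 2.9
position: [0.473, -0.2755, 0.1089]
tool_rot: [-1.258, 1.16, 1.257]
ft_force: [-0.2, 0.4, 0.3]
grip_width: 0.634
t 2.9 pos [ 0.473  -0.2755  0.1089] q [-0.24  0.2   0.82  1.84 -0.17  1.16  2.28] F [-0.19  0.4   0.26] w 5.52
dxyz cm [-0.5  -1.   -7.59] dang [(array([-0.6,  0.6, -0.9]), np.float64(1.3)), (array([ -1. ,  -1. , 179.1]), np.float64(179.1))]
t 3.0 pos [ 0.4741 -0.2766  0.1109] q [-0.24  0.2   0.82  1.84 -0.17  1.17  2.28] F [-0.4   0.13  0.46] w 5.49
dxyz cm [-0.61 -0.89 -7.79] dang [(array([-0.6,  0.8, -0.9]), np.float64(1.3)), (array([ -1.2,  -0.9, 179.1]), np.float64(179.1))]
```

View pics/wrist2.png

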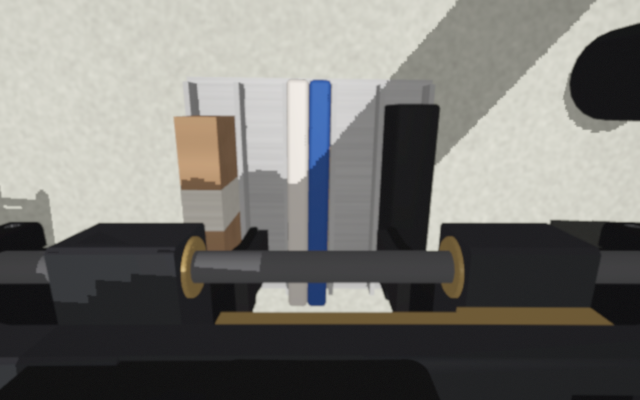

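Both ends of the handset are visible, at rows 80 and 305, and the tool sits about 9 mm too far to +y. I'll measure its centre before correcting.

```bash
python3 - <<'E'
from h import *
im=get_image("wrist")
P=onz(im,[[309.5,81],[307.5,305]],.064);print(P,P.mean(0),np.linalg.norm(P[0]-P[1]))
delta([.468,-.2855,.075],tool(3.1))
E
python3 -m handwheel '[{"xyz":[-0.3,-0.9,0],"angular":[-0.5,0.6,-0.9]},{"xyz":[0,0,0],"angular":[0,0,0]},{"xyz":[0,0,-2],"angular":[0,0,0]},{"xyz":[0,0,0],"angular":[0,0,0]}]'
python3 - <<'E'
from h import *
delta([.468,-.2855,.033],tool(3.1))
E
```

```text
[[ 0.38818521 -0.29151161  0.064     ]
 [ 0.55568865 -0.283075    0.064     ]] [ 0.47193693 -0.2872933   0.064     ] 0.16771576259023832
t 3.05 pos [ 0.4746 -0.2777  0.1118] q [-0.24  0.2   0.82  1.84 -0.17  1.16  2.28] F [-0.67 -0.71  1.4 ] w 5.49
dxyz cm [-0.66 -0.78 -3.68] dang [(array([-0.5,  0.9, -0.8]), np.float64(1.3)), (array([ -1.4,  -0.8, 179.2]), np.float64(179.2))]
time: 3.38
position: [0.4755, -0.2899, 0.0979]
tool_rot: [-1.257, 1.177, 1.234]
ft_force: [-1.3, 0.3, -1.0]
grip_width: 0.636
t 3.38 pos [ 0.4755 -0.2899  0.0979] q [-0.23  0.23  0.83  1.84 -0.19  1.13  2.29] F [-1.31  0.27 -1.04] w 5.53
dxyz cm [-0.75  0.44 -6.49] dang [(array([0.2, 0.8, 0.2]), np.float64(0.9)), (array([   1.3,   -0.4, -179.8]), np.float64(179.8))]
```

```bash
python3 -m handwheel '[{"xyz":[-0.3,0.3,-2.5],"angular":[0.2,0.8,0.2]},{"xyz":[0,0,-2.0],"angular":[0,0,0]},{"xyz":[0,0,-1],"angular":[0,0,0]},{"xyz":[0,0,-0.5],"angular":[0,0,0]},{"xyz":[0,0,0],"angular":[0,0,0]}]'
python3 - <<'E'
from h import *
delta([.4715,-.2868,.034],tool(3.1))
E
```

```text
time: 3.8
position: [0.4765, -0.2905, 0.0428]
tool_rot: [-1.256, 1.181, 1.239]
ft_force: [0.1, -0.4, 0.1]
grip_width: 0.632
t 3.8 pos [ 0.4765 -0.2905  0.0428] q [-0.19  0.31  0.8   1.89 -0.26  1.04  2.34] F [ 0.11 -0.44  0.13] w 5.5
dxyz cm [-0.5   0.37 -0.88] dang [(array([0.3, 0.5, 0.1]), np.float64(0.6)), (array([   0.8,   -0.4, -179.9]), np.float64(179.9))]
```

```bash
python3 -m handwheel '[{"xyz":[-0.4,0.35,-0.5],"angular":[0.3,0.5,0.1]},{"xyz":[0,0,-0.1],"angular":[0,0,0]},{"xyz":[0,0,0],"angular":[0,0,0]}]'
python3 - <<'E'
from h import *
delta([.4715,-.2868,.034],tool(3.1))
E
python3 -m handwheel '[{"xyz":[0,0,0],"angular":[0,0,0]},{"xyz":[0,0,0],"angular":[0,0,0]},{"xyz":[0,0,0],"angular":[0,0,0]},{"xyz":[0,0,0],"angular":[0,0,0]},{"xyz":[0,0,0],"angular":[0,0,0]}]' 2 20
python3 - <<'E'
from h import *
delta([.4715,-.2868,.034],tool(3.1))
im=get_image("wrist");cv2.imwrite("pics/wrist3.png",im["pixels"])
E
```

```text
time: 4.05
position: [0.4737, -0.2879, 0.039]
tool_rot: [-1.25, 1.181, 1.247]
ft_force: [0.8, 0.2, 0.1]
grip_width: 0.633
t 4.05 pos [ 0.4737 -0.2879  0.039 ] q [-0.19  0.31  0.8   1.89 -0.26  1.04  2.34] F [0.82 0.24 0.14] w 5.51
dxyz cm [-0.22  0.11 -0.5 ] dang [(array([0. , 0.2, 0. ]), np.float64(0.2)), (array([   0.3,   -0. , -180. ]), np.float64(180.0))]
time: 4.47
position: [0.4751, -0.2884, 0.0411]
tool_rot: [-1.253, 1.179, 1.244]
ft_force: [-0.1, -0.0, -0.3]
grip_width: 0.34
t 4.47 pos [ 0.4751 -0.2884  0.0411] q [-0.19  0.31  0.8   1.89 -0.26  1.04  2.34] F [-0.09 -0.04 -0.27] w 2.96
dxyz cm [-0.36  0.16 -0.71] dang [(array([ 0. ,  0.4, -0. ]), np.float64(0.4)), (array([-6.0e-01,  1.0e-01,  1.8e+02]), np.float64(180.0))]
```

View pics/wrist3.png

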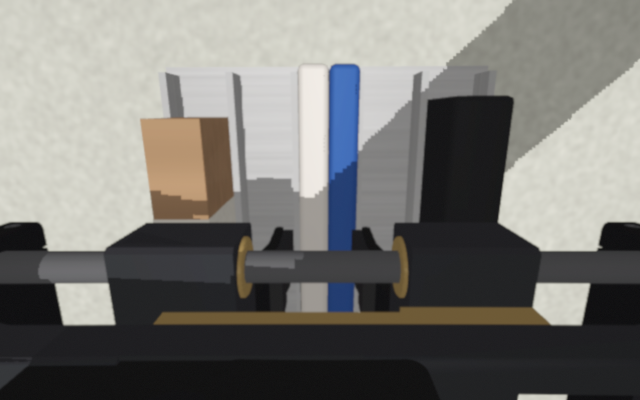

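The handset is gripped: 29.6 mm opening, centred between white and blue at column 329. I'll lift it straight up.

```bash
python3 -m handwheel '[{"xyz":[0,0,0.5],"angular":[0,0,0]},{"xyz":[0,0,1.5],"angular":[0,0,0]},{"xyz":[0,0,2.5],"angular":[0,0,0]},{"xyz":[0,0,2.5],"angular":[0,0,0]},{"xyz":[0,0,2.5],"angular":[0,0,0]}]' 2 35
python3 -m handwheel '[{"xyz":[0,0,2],"angular":[0,0,0]},{"xyz":[0,0,2],"angular":[0,0,0]},{"xyz":[0,0.5,1],"angular":[0,0,0]},{"xyz":[0,1,0],"angular":[0,0,0]},{"xyz":[0,0,0],"angular":[0,0,0]}]'
python3 - <<'E'
from h import *
delta([.5907,.0087,.15],tool(3.1))
im=get_image("side");cv2.imwrite("pics/side3.png",im["pixels"])
im=get_image("wrist");cv2.imwrite("pics/wrist4.png",im["pixels"])
E
```

```text
time: 4.93
position: [0.4698, -0.2861, 0.1345]
tool_rot: [-1.243, 1.186, 1.254]
ft_force: [1.3, -0.5, 0.1]
grip_width: 0.232
time: 5.35
position: [0.4719, -0.273, 0.1944]
tool_rot: [-1.248, 1.182, 1.243]
ft_force: [0.4, 0.1, -0.3]
grip_width: 0.232
t 5.35 pos [ 0.4719 -0.273   0.1944] q [-0.3   0.11  0.84  1.74 -0.08  1.33  2.18] F [ 0.39  0.09 -0.28] w 2.02
dxyz cm [11.88 28.17 -4.44] dang [(array([0. , 0.2, 0.2]), np.float64(0.3)), (array([   0.3,   -0. , -179.8]), np.float64(179.8))]
```

View pics/side3.png

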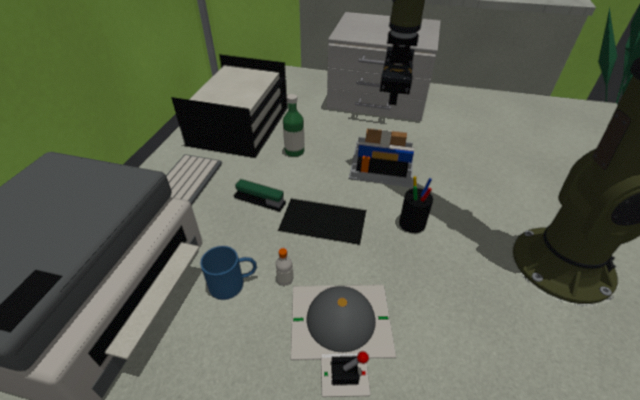

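View pics/wrist4.png

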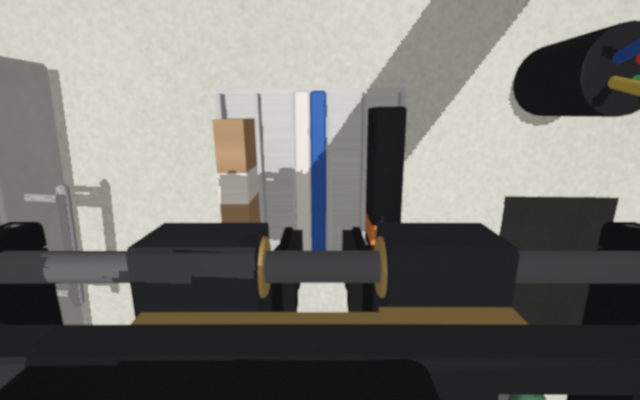

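The lift failed. The fingers were still closing when I lifted, and the handset is still in the rack, upright at columns 296–325. I'll reopen, go lower, and wait for a full grip.

```bash
python3 - <<'E'
from h import *
im=get_image("wrist");p=im["pixels"];h=cv2.cvtColor(p,cv2.COLOR_BGR2HSV).astype(int)
b=(h[...,0]>105)&(h[...,0]<130)&(h[...,1]>120)&(h[...,2]>60)
for r in (120,200): 
    x=np.nonzero(b[r,290:350])[0]+290;print(onz(im,[[x[0],r]],.064))
print(np.nonzero(b[60:200,315])[0][0]+60)
delta([.4715,-.2868,.034],tool(3.1))
E
python3 -m handwheel '[{"xyz":[0,-0.8,0],"angular":[0,0,0]},{"xyz":[0,-0.5,-1],"angular":[0,0,0]},{"xyz":[0,0,-2],"angular":[0,0,0]},{"xyz":[0,0,-2],"angular":[0,0,0]},{"xyz":[0,0,-2],"angular":[0,0,0]}]' 5.5 35
python3 - <<'E'
from h import *
delta([.4715,-.2868,.034],tool(3.1))
E
```

```text
[[ 0.41154314 -0.28810566  0.064     ]]
[[ 0.48766884 -0.28395321  0.064     ]]
92
t 5.5 pos [ 0.4709 -0.2748  0.1934] q [-0.3   0.11  0.84  1.74 -0.08  1.33  2.18] F [0.53 0.24 0.16] w 1.98
dxyz cm [  0.06  -1.2  -15.94] dang [(array([0.1, 0.1, 0.3]), np.float64(0.3)), (array([ 2.000e-01, -1.000e-01, -1.797e+02]), np.float64(179.7))]
time: 5.92
position: [0.4712, -0.2938, 0.1209]
tool_rot: [-1.249, 1.188, 1.236]
ft_force: [0.9, -0.6, -0.1]
grip_width: 0.527
t 5.92 pos [ 0.4712 -0.2938  0.1209] q [-0.24  0.21  0.84  1.82 -0.16  1.19  2.27] F [ 0.91 -0.63 -0.07] w 4.58
dxyz cm [ 0.03  0.7  -8.69] dang [(array([0.3, 0.3, 0.5]), np.float64(0.7)), (array([   0.5,   -0.5, -179.5]), np.float64(179.5))]
```

```bash
python3 -m handwheel '[{"xyz":[0,0.6,-1],"angular":[0.2,0.3,0.4]},{"xyz":[0,0,-1],"angular":[0,0,0]},{"xyz":[0,0,0],"angular":[0,0,0]},{"xyz":[0,0,0],"angular":[0,0,0]}]' 5.5
python3 - <<'E'
from h import *
delta([.4715,-.2855,.034],tool(3.1))
E
```

```text
time: 6.25
position: [0.4655, -0.2883, 0.0924]
tool_rot: [-1.239, 1.196, 1.255]
ft_force: [1.0, 0.7, 0.4]
grip_width: 0.626
t 6.25 pos [ 0.4655 -0.2883  0.0924] q [-0.23  0.24  0.83  1.85 -0.19  1.15  2.29] F [1.   0.71 0.37] w 5.44
dxyz cm [ 0.6   0.28 -5.84] dang [(array([ 0. , -0.8,  0.3]), np.float64(0.8)), (array([  -1.2,   -0. , -179.7]), np.float64(179.7))]
```

```bash
python3 -m handwheel '[{"xyz":[0.3,0.2,-2],"angular":[0,-0.4,0.2]},{"xyz":[0,0,-2],"angular":[0,0,0]},{"xyz":[0,0,-1],"angular":[0,0,0]},{"xyz":[0,0,-0.5],"angular":[0,0,0]},{"xyz":[0,0,0],"angular":[0,0,0]}]' 5.5
python3 - <<'E'
from h import *
delta([.4715,-.2855,.033],tool(3.1))
E
```

```text
time: 6.67
position: [0.4723, -0.2886, 0.0397]
tool_rot: [-1.252, 1.185, 1.245]
ft_force: [-0.7, -0.3, 1.0]
grip_width: 0.631
t 6.67 pos [ 0.4723 -0.2886  0.0397] q [-0.2   0.31  0.81  1.89 -0.26  1.04  2.34] F [-0.69 -0.27  0.97] w 5.49
dxyz cm [-0.08  0.31 -0.67] dang [(array([0.2, 0.1, 0.1]), np.float64(0.2)), (array([ 1.000e-01, -3.000e-01, -1.799e+02]), np.float64(179.9))]
```

```bash
python3 -m handwheel '[{"xyz":[0,0.3,-0.5],"angular":[0.2,0.1,0.1]},{"xyz":[0,0,-0.1],"angular":[0,0,0]},{"xyz":[0,0,0],"angular":[0,0,0]},{"xyz":[0,0,0],"angular":[0,0,0]},{"xyz":[0,0,0],"angular":[0,0,0]}]' 1 35
python3 -m handwheel '[{"xyz":[0,0,0],"angular":[0,0,0]},{"xyz":[0,0,0],"angular":[0,0,0]},{"xyz":[0,0,0],"angular":[0,0,0]},{"xyz":[0,0,0],"angular":[0,0,0]}]'
python3 - <<'E'
from h import *
delta([.4715,-.2855,.033],tool(3.1))
im=get_image("wrist");cv2.imwrite("pics/wrist5.png",im["pixels"])
E
```

```text
time: 7.08
position: [0.4748, -0.2866, 0.0366]
tool_rot: [-1.253, 1.18, 1.246]
ft_force: [0.0, 1.1, 0.1]
grip_width: 0.337
time: 7.42
position: [0.4756, -0.287, 0.0378]
tool_rot: [-1.254, 1.179, 1.244]
ft_force: [0.2, -0.3, 0.6]
grip_width: 0.132
t 7.42 pos [ 0.4756 -0.287   0.0378] q [-0.2   0.31  0.8   1.9  -0.26  1.03  2.34] F [ 0.18 -0.34  0.59] w 1.14
dxyz cm [-0.41  0.15 -0.48] dang [(array([ 0.1,  0.4, -0.1]), np.float64(0.4)), (array([ -0.6,   0.2, 179.9]), np.float64(179.9))]
```

View pics/wrist5.png

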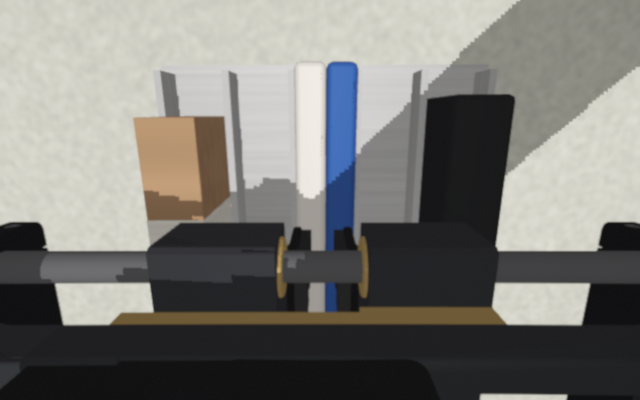

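The fingers closed to 11 mm, and they overlap the handset strips from above. So the tips are above its top edge, even though the TCP reads z=0.038. I'll check this against the external cameras.

```bash
python3 - <<'E'
from h import *
s=get_state()
for n in ("side","top","wrist"):
    im=get_image(n);cv2.imwrite(f"pics/{n}6.png",im["pixels"])
    Rm=R.from_rotvec(s["tool_rot"]).as_matrix();p=s["position"]
    print(n,proj(im,[p,p-Rm[:,0]*.019,p-Rm[:,0]*.07, p-Rm[:,0]*.2]).round(1), im["cam_to_world"][:3,3])
im=cv2.imread("pics/side6.png");cv2.imwrite("pics/zs6.png",cv2.resize(im[40:190,330:440],None,fx=5,fy=4.0,interpolation=cv2.INTER_CUBIC))
im=get_image("wrist");print(onz(im,[[295,90],[327,90],[357,90],[300,63],[297,220],[357,220]],.064)[:,:2].round(4))
E
```

```text
side [[383.6 152.9]
 [384.4 147.9]
 [386.6 134. ]
 [393.1  94.1]] [0.42913211 0.70959516 0.74955926]
top [[430.1 239.7]
 [431.7 239.5]
 [436.1 239.2]
 [449.4 238. ]] [0.43449514 0.0060046  1.31011093]
wrist [[ 323.6  228.8]
 [ 323.8  240.4]
 [ 324.4  287.2]
 [ 384.9 4955.5]] [ 0.40784881 -0.29120996  0.22894274]
[[ 0.3991 -0.3047]
 [ 0.3983 -0.2898]
 [ 0.3975 -0.276 ]
 [ 0.3873 -0.3028]
 [ 0.4623 -0.3014]
 [ 0.4606 -0.2708]]
```

View pics/zs6.png

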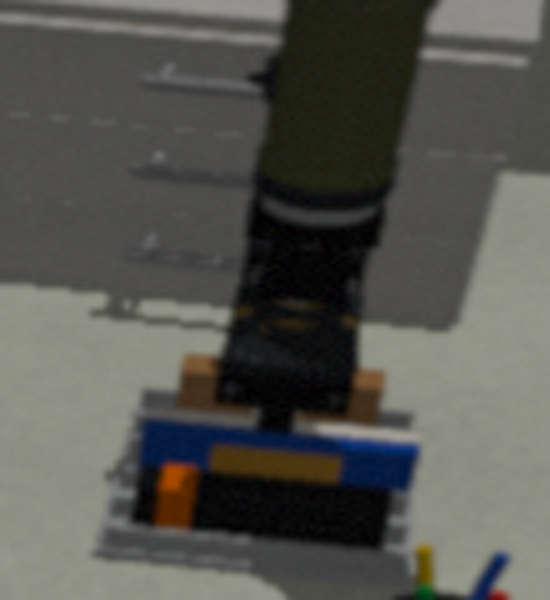

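```bash
python3 - <<'E'
from h import *
im=cv2.imread("pics/wrist6.png");a=cv2.resize(im[190:320,240:410],None,fx=4.5,fy=4.5,interpolation=cv2.INTER_CUBIC)
cv2.imwrite("pics/zw6.png",np.clip(a.astype(float)*1.8,0,255).astype(np.uint8))
E
```

```text
(no output)
```

View pics/zw6.png

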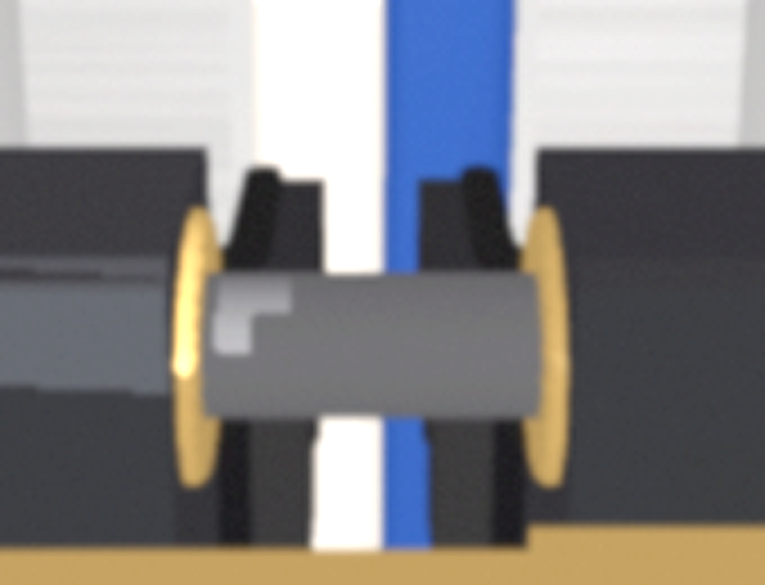

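```bash
python3 - <<'E'
from h import *
s=get_state();im=get_image("side");p=s["position"]
for z in np.arange(.035,.085,.005): print(z.round(3),proj(im,[[p[0],p[1]+.006,z],[p[0],p[1]+.016,z]]).round(1).tolist())
g=im["pixels"][135:160,378:394].max(2);print(g)
E
python3 -m handwheel '[{"xyz":[0,0,1],"angular":[0,0,0]},{"xyz":[0,0,1],"angular":[0,0,0]},{"xyz":[0,0,0],"angular":[0,0,0]},{"xyz":[0,0,0],"angular":[0,0,0]},{"xyz":[0,0,0],"angular":[0,0,0]}]' 6 35
```

```text
0.035 [[383.2, 154.7], [382.8, 156.6]]
0.04 [[383.4, 153.4], [383.0, 155.3]]
0.045 [[383.6, 152.1], [383.2, 154.0]]
0.05 [[383.8, 150.8], [383.4, 152.7]]
0.055 [[384.0, 149.5], [383.6, 151.3]]
0.06 [[384.2, 148.2], [383.8, 150.0]]
0.065 [[384.4, 146.8], [384.0, 148.7]]
0.07 [[384.6, 145.5], [384.2, 147.3]]
0.075 [[384.8, 144.1], [384.4, 146.0]]
0.08 [[385.1, 142.8], [384.6, 144.6]]
[[ 10  11  13   8   7   9   5  11  11   4   5   8   8  10   6  15]
 [  6  10   6  12   6   5   7   7   1   5   3   9   5   3   6   5]
 [  7   6  10   6   8   7  10   4   2   8  12   5  10   5   8   9]
 [  7   5   6   6   6   8   7   5  14   9   6   9  10   6   6  11]
 [ 11   9   6   7   3   8   9   3   7   5   4   8   5   9   6   8]
 [  8  10   9   8   7   8   6   6   9   9   6   7  12  12   4   3]
 [ 32  28  30  28  15   5   3   4   7   7   8   7   6   6   4   8]
 [ 54  56  62  52  23   6   9   8   8   3   9  24  25  23  17  17]
 [ 70  75  74  61  26  10   9   6  14   3  23  43  50  47  43  40]
 [ 84  83  79  58  26   9   4   3   7   4  31  61  68  65  62  60]
 [ 87  86  79  51  17   7   6   8   6   6  39
[... 384 characters left out ...]
62  62  62  64  64  66  66  69  66  66]
 [ 64  62  58  58  57  57  50  49  50  51  58  58  60  63  62  61]
 [ 71  71  72  71  72  70  67  69  64  59  60  59  58  56  51  48]
 [ 76  74  72  74  75  74  73  73  74  73  74  73  73  71  69  68]
 [ 73  75  75  73  75  75  76  75  75  76  78  74  77  75  75  75]
 [ 72  74  72  75  77  77  73  75  76  73  74  76  76  77  75  76]
 [ 71  69  73  72  72  74  73  74  74  75  77  74  75  76  75  75]
 [ 51  54  52  55  59  64  64  65  70  72  71  72  73  73  72  75]
 [ 21  27  23  28  36  40  40  47  51  53  54  58  60  64  63  66]]
time: 8.13
position: [0.4759, -0.2873, 0.0606]
tool_rot: [-1.255, 1.179, 1.243]
ft_force: [0.6, 0.7, 0.6]
grip_width: 0.411
```

The side view puts the tip row at about 147.5, which gives z ≈ 0.065–0.069. So the fingers end about 28 mm above the reported TCP. I'll use that as an empirical offset, opening and descending carefully while watching the force. At 55–60 mm opening the fingers clear the walls on both sides.

```bash
python3 -m handwheel '[{"xyz":[-0.2,0.1,0],"angular":[0,0.3,0]},{"xyz":[0,0,0],"angular":[0,0,0]},{"xyz":[0,0,0],"angular":[0,0,0]}]' 5.6 35
python3 -m handwheel '[{"xyz":[0,0,-1.5],"angular":[0,0,0]},{"xyz":[0,0,-1],"angular":[0,0,0]},{"xyz":[0,0,-0.8],"angular":[0,0,0]},{"xyz":[0,0,-0.5],"angular":[0,0,0]},{"xyz":[0,0,0],"angular":[0,0,0]}]'
python3 - <<'E'
from h import *
delta([.4715,-.2855,.012],tool(3.1))
E
```

```text
time: 8.38
position: [0.4736, -0.286, 0.0606]
tool_rot: [-1.252, 1.183, 1.247]
ft_force: [0.5, -0.6, 0.3]
grip_width: 0.604
time: 8.8
position: [0.4734, -0.2857, 0.02]
tool_rot: [-1.252, 1.183, 1.248]
ft_force: [0.4, 0.7, 0.2]
grip_width: 0.643
t 8.8 pos [ 0.4734 -0.2857  0.02  ] q [-0.19  0.34  0.79  1.91 -0.28  1.    2.36] F [0.42 0.74 0.21] w 5.6
dxyz cm [-0.19  0.02 -0.8 ] dang [(array([ 0.1,  0.1, -0.1]), np.float64(0.1)), (array([-1.000e-01,  2.000e-01,  1.799e+02]), np.float64(179.9))]
```

```bash
python3 -m handwheel '[{"xyz":[-0.1,0,-0.4],"angular":[0,0,0]},{"xyz":[0,0,-0.3],"angular":[0,0,0]},{"xyz":[0,0,0],"angular":[0,0,0]},{"xyz":[0,0,0],"angular":[0,0,0]}]'
python3 - <<'E'
from h import *
delta([.4715,-.2855,.012],tool(3.1))
for n in ("side","wrist"):
    im=get_image(n);cv2.imwrite(f"pics/{n}7.png",im["pixels"])
im=cv2.imread("pics/side7.png");cv2.imwrite("pics/zs7.png",cv2.resize(im[40:190,330:440],None,fx=5,fy=4.0,interpolation=cv2.INTER_CUBIC))
E
```

```text
time: 9.13
position: [0.4722, -0.286, 0.0124]
tool_rot: [-1.251, 1.184, 1.248]
ft_force: [0.8, -0.5, 0.2]
grip_width: 0.647
t 9.13 pos [ 0.4722 -0.286   0.0124] q [-0.18  0.35  0.79  1.92 -0.29  0.99  2.37] F [ 0.83 -0.51  0.16] w 5.63
dxyz cm [-0.07  0.05 -0.04] dang [(array([ 0.1,  0. , -0.1]), np.float64(0.1)), (array([-1.000e-01,  2.000e-01,  1.799e+02]), np.float64(179.9))]
```

View pics/zs7.png

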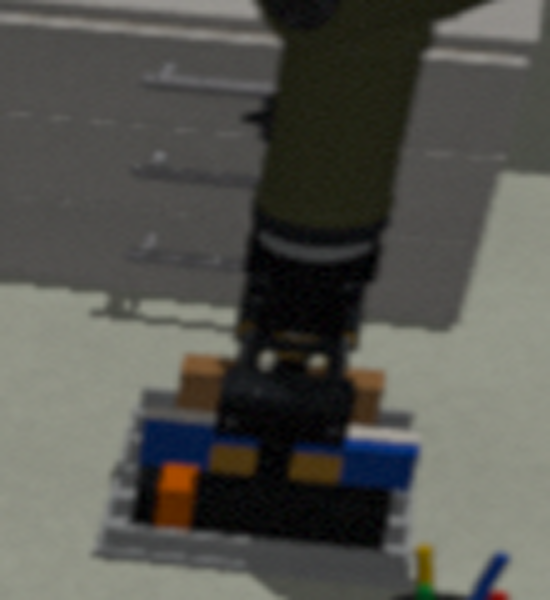

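View pics/wrist7.png

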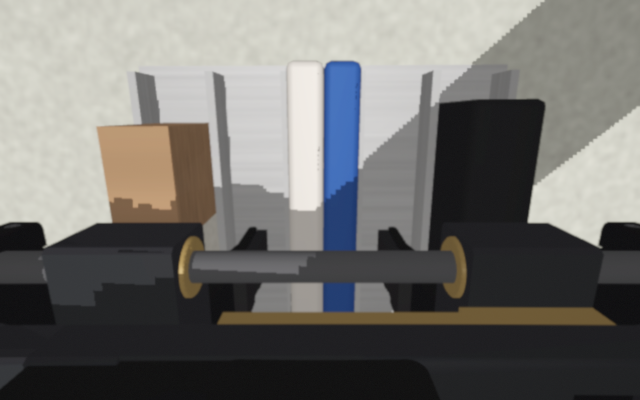

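The finger is now in front of the brass plate, below its top edge, so I'll close and wait it out.

```bash
python3 -m handwheel '[{"xyz":[0,0,0],"angular":[0,0,0]},{"xyz":[0,0,0],"angular":[0,0,0]},{"xyz":[0,0,0],"angular":[0,0,0]},{"xyz":[0,0,0],"angular":[0,0,0]},{"xyz":[0,0,0],"angular":[0,0,0]}]' 1 35
python3 -m handwheel '[{"xyz":[0,0,0],"angular":[0,0,0]},{"xyz":[0,0,0],"angular":[0,0,0]},{"xyz":[0,0,0],"angular":[0,0,0]}]'
```

```text
time: 9.65
position: [0.4732, -0.2863, 0.0136]
tool_rot: [-1.253, 1.182, 1.246]
ft_force: [-0.6, 3.2, 1.6]
grip_width: 0.35
time: 9.9
position: [0.4732, -0.2862, 0.0136]
tool_rot: [-1.253, 1.182, 1.247]
ft_force: [-0.1, 0.5, 0.6]
grip_width: 0.34
```

Stopped at 29.6 mm with force held, so it's a real grip. Lifting.

```bash
python3 -m handwheel '[{"xyz":[0,0,0.5],"angular":[0,0,0]},{"xyz":[0,0,1.5],"angular":[0,0,0]},{"xyz":[0,0,2.5],"angular":[0,0,0]},{"xyz":[0,0,2.5],"angular":[0,0,0]},{"xyz":[0,0,2.5],"angular":[0,0,0]}]'
python3 -m handwheel '[{"xyz":[0,0,3],"angular":[0,0,0]},{"xyz":[0,0,3],"angular":[0,0,0]},{"xyz":[0,0,0],"angular":[0,0,0]},{"xyz":[0,0,0],"angular":[0,0,0]}]'
python3 - <<'E'
from h import *
delta([.5907,.0087,.15],tool(3.1))
for n in ("side","wrist"):
    im=get_image(n);cv2.imwrite(f"pics/{n}8.png",im["pixels"])
E
```

```text
time: 10.32
position: [0.465, -0.2824, 0.1042]
tool_rot: [-1.239, 1.192, 1.262]
ft_force: [0.8, -0.5, -2.9]
grip_width: 0.34
time: 10.65
position: [0.4649, -0.2833, 0.1709]
tool_rot: [-1.241, 1.19, 1.258]
ft_force: [0.2, 0.4, -3.6]
grip_width: 0.342
t 10.65 pos [ 0.4649 -0.2833  0.1709] q [-0.28  0.14  0.85  1.76 -0.11  1.3   2.22] F [ 0.17  0.37 -3.63] w 2.98
dxyz cm [12.58 29.2  -2.09] dang [(array([-0.1, -0.6,  0.1]), np.float64(0.7)), (array([  -1. ,    0.2, -179.9]), np.float64(179.9))]
```

View pics/side8.png

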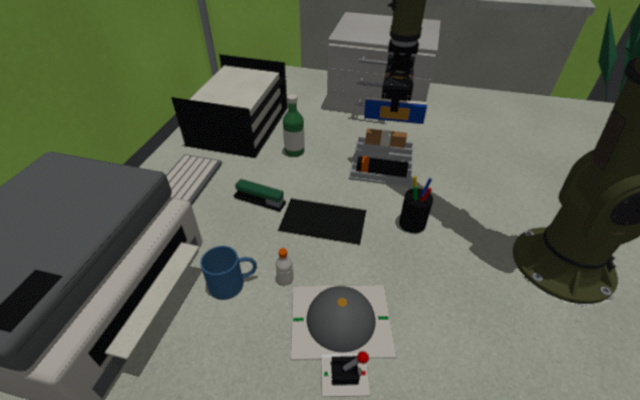

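View pics/wrist8.png

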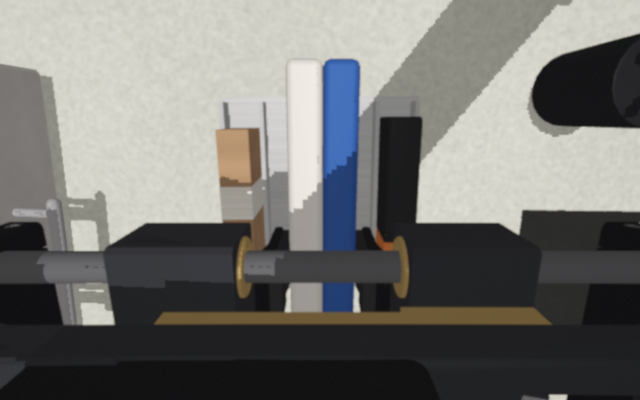

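The handset is lifted out straight, and the battery and box are undisturbed. I'm carrying it to the mat along x and y, then I'll tilt it with the plate side down.

```bash
python3 -m handwheel '[{"xyz":[0.5,1.5,0],"angular":[0,0,0]},{"xyz":[1,2.5,0],"angular":[0,0,0]},{"xyz":[1.2,3,0],"angular":[0,0,0]},{"xyz":[1.2,3,0],"angular":[0,0,0]},{"xyz":[1.2,3,0],"angular":[-3,0,0]}]'
python3 -m handwheel '[{"xyz":[1.2,3,0],"angular":[-4,0,0]},{"xyz":[1.4,3,0],"angular":[-4,0,0]},{"xyz":[1.4,2.5,0],"angular":[-5,0,0]},{"xyz":[1.2,1.5,0],"angular":[-5,0,0]},{"xyz":[0.6,1,0],"angular":[-4,0,0]}]'
python3 - <<'E'
from h import *
delta([.592,-.026,.10],tool(2.5,-42))
E
```

```text
time: 11.17
position: [0.5059, -0.1618, 0.1625]
tool_rot: [-1.256, 1.258, 1.222]
ft_force: [1.1, 0.0, -3.7]
grip_width: 0.34
time: 11.58
position: [0.5618, -0.0433, 0.1554]
tool_rot: [-1.533, 1.553, 1.0]
ft_force: [1.0, 0.2, -3.1]
grip_width: 0.34
t 11.58 pos [ 0.5618 -0.0433  0.1554] q [-0.78  0.27  0.6   1.73  0.3   1.32  1.31] F [ 1.01  0.21 -3.13] w 2.96
dxyz cm [ 3.02  1.73 -5.54] dang [(array([-16.1,  -2.5,   2.2]), np.float64(16.4)), (array([  -0. , -100.3, -149. ]), np.float64(179.6))]
```

```bash
python3 -m handwheel '[{"xyz":[0.7,0.4,-0.8],"angular":[-4,-0.6,0.5]},{"xyz":[0.7,0.4,-0.8],"angular":[-4,-0.6,0.5]},{"xyz":[0.7,0.4,-0.8],"angular":[-4,-0.6,0.5]},{"xyz":[0.6,0.3,-0.8],"angular":[-4,-0.6,0.5]},{"xyz":[0.2,0.1,-0.8],"angular":[0,0,0]}]'
python3 -m handwheel '[{"xyz":[0,0,-0.5],"angular":[0,0,0]},{"xyz":[0,0,0],"angular":[0,0,0]},{"xyz":[0,0,0],"angular":[0,0,0]}]'
python3 - <<'E'
from h import *
delta([.592,-.026,.022],tool(2.5,-42))
for n in ("side","top"):
    im=get_image(n);cv2.imwrite(f"pics/{n}9.png",im["pixels"])
E
```

```text
time: 12.0
position: [0.5898, -0.0126, 0.1021]
tool_rot: [-1.79, 1.694, 0.801]
ft_force: [-0.4, 1.1, -4.0]
grip_width: 0.339
time: 12.25
position: [0.5864, -0.0135, 0.0913]
tool_rot: [-1.788, 1.701, 0.81]
ft_force: [0.6, 0.7, -2.7]
grip_width: 0.344
t 12.25 pos [ 0.5864 -0.0135  0.0913] q [-0.91  0.51  0.57  1.73  0.45  1.28  1.08] F [ 0.56  0.66 -2.68] w 2.99
dxyz cm [ 0.56 -1.25 -6.93] dang [(array([ 0.6, -1.3, -0.9]), np.float64(1.7)), (array([ -4.7, 119.9, 132.1]), np.float64(178.4))]
```

View pics/side9.png

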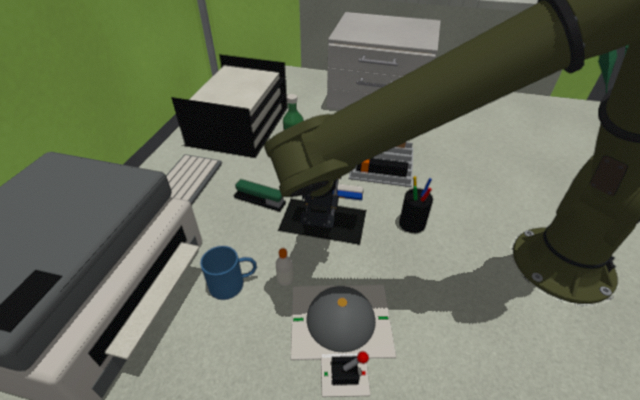

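View pics/top9.png

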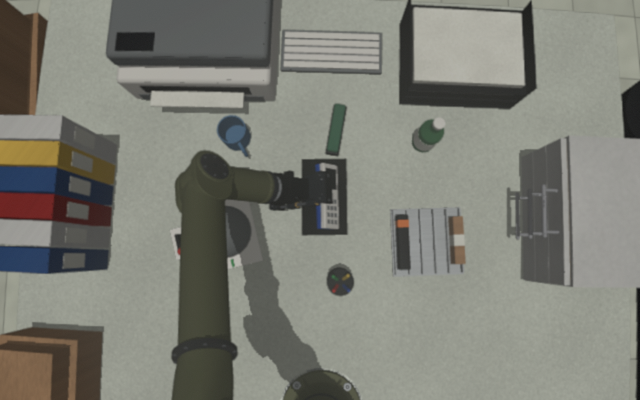

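The handset is tilted above the mat with the screen side up. The arm clears the glue bottle and mug. I'm lowering it.

```bash
python3 -m handwheel '[{"xyz":[0.4,-0.8,-1.5],"angular":[0.6,-1.3,-0.9]},{"xyz":[0,-0.4,-1.5],"angular":[0,0,0]},{"xyz":[0,0,-1.2],"angular":[0,0,0]},{"xyz":[0,0,-0.8],"angular":[0,0,0]},{"xyz":[0,0,-0.3],"angular":[0,0,0]}]'
python3 -m handwheel '[{"xyz":[0,0,-0.2],"angular":[0,0,0]},{"xyz":[0,0,0],"angular":[0,0,0]}]'
python3 - <<'E'
from h import *
delta([.592,-.026,.019],tool(2.5,-42))
E
```

```text
time: 12.77
position: [0.5943, -0.0304, 0.0439]
tool_rot: [-1.752, 1.684, 0.775]
ft_force: [-0.5, 0.4, -2.8]
grip_width: 0.34
time: 12.93
position: [0.5944, -0.0307, 0.042]
tool_rot: [-1.751, 1.684, 0.775]
ft_force: [-0.3, -0.6, -2.9]
grip_width: 0.341
t 12.93 pos [ 0.5944 -0.0307  0.042 ] q [-0.87  0.56  0.57  1.76  0.43  1.16  1.02] F [-0.26 -0.64 -2.89] w 2.97
dxyz cm [-0.24  0.47 -2.3 ] dang [(array([-0.6,  0.9,  0.7]), np.float64(1.3)), (array([   5.5, -118.9, -133.6]), np.float64(178.9))]
```

```bash
python3 -m handwheel '[{"xyz":[-0.2,0.4,-0.7],"angular":[-0.5,0.7,0.5]},{"xyz":[0,0,-0.5],"angular":[0,0,0]},{"xyz":[0,0,-0.4],"angular":[0,0,0]},{"xyz":[0,0,-0.2],"angular":[0,0,0]},{"xyz":[0,0,0],"angular":[0,0,0]}]'
python3 - <<'E'
from h import *
delta([.592,-.026,.019],tool(2.5,-42))
E
```

```text
time: 13.35
position: [0.5935, -0.0241, 0.0232]
tool_rot: [-1.767, 1.688, 0.786]
ft_force: [-0.2, 0.6, -4.1]
grip_width: 0.347
t 13.35 pos [ 0.5935 -0.0241  0.0232] q [-0.87  0.59  0.55  1.76  0.43  1.15  1.02] F [-0.22  0.56 -4.08] w 3.02
dxyz cm [-0.15 -0.19 -0.42] dang [(array([-0.2,  0.2, -0. ]), np.float64(0.3)), (array([   5.5, -120.1, -133.9]), np.float64(179.9))]
```

```bash
python3 -m handwheel '[{"xyz":[0,0,-0.3],"angular":[0,0,0]},{"xyz":[0,0,-0.1],"angular":[0,0,0]},{"xyz":[0,0,0],"angular":[0,0,0]}]'
python3 -m handwheel '[{"xyz":[0,0,-0.2],"angular":[0,0,0]},{"xyz":[0,0,0],"angular":[0,0,0]}]'
python3 - <<'E'
from h import *
delta([.592,-.026,.019],tool(2.5,-42))
im=get_image("side");cv2.imwrite("pics/s10.png",im["pixels"]);cv2.imwrite("pics/zs10.png",cv2.resize(im["pixels"][160:260,260:390],None,fx=6,fy=6,interpolation=cv2.INTER_CUBIC))
E
```

```text
time: 13.6
position: [0.5936, -0.0239, 0.0187]
tool_rot: [-1.768, 1.688, 0.786]
ft_force: [0.2, -0.5, -3.7]
grip_width: 0.342
time: 13.77
position: [0.594, -0.0241, 0.0174]
tool_rot: [-1.769, 1.688, 0.785]
ft_force: [0.3, 0.8, -2.7]
grip_width: 0.344
t 13.77 pos [ 0.594  -0.0241  0.0174] q [-0.87  0.6   0.55  1.76  0.43  1.14  1.01] F [ 0.31  0.76 -2.65] w 2.99
dxyz cm [-0.2  -0.19  0.16] dang [(array([-0.1,  0.2, -0.1]), np.float64(0.3)), (array([   5.6, -120.1, -133.8]), np.float64(179.9))]
```

View pics/zs10.png

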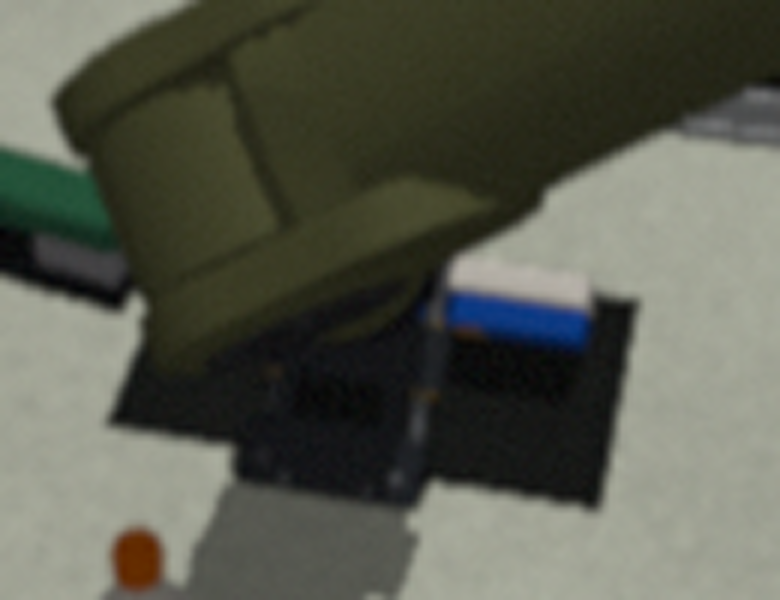

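```bash
python3 -m handwheel '[{"xyz":[0,0,-0.2],"angular":[0,0,0]},{"xyz":[0,0,0],"angular":[0,0,0]}]'
python3 -m handwheel '[{"xyz":[0,0,-0.2],"angular":[0,0,0]},{"xyz":[0,0,0],"angular":[0,0,0]}]'
```

```text
time: 13.98
position: [0.5942, -0.024, 0.0176]
tool_rot: [-1.769, 1.689, 0.784]
ft_force: [-0.4, -0.1, -4.7]
grip_width: 0.344
time: 14.15
position: [0.5946, -0.024, 0.0174]
tool_rot: [-1.77, 1.69, 0.782]
ft_force: [-1.3, -0.2, -2.3]
grip_width: 0.342
```

```bash
python3 -m handwheel '[{"xyz":[0,0,-0.3],"angular":[0,0,0]},{"xyz":[0,0,-0.3],"angular":[0,0,0]}]'
```

```text
time: 14.32
position: [0.5948, -0.024, 0.017]
tool_rot: [-1.772, 1.695, 0.777]
ft_force: [-9.3, 8.2, 20.4]
grip_width: 0.343
```

The force rose to 20 N at TCP z=0.017, as predicted, so the edge is on the mat. I'll ease up and open slowly.

```bash
python3 -m handwheel '[{"xyz":[0,0,0.2],"angular":[0,0,0]},{"xyz":[0,0,0],"angular":[0,0,0]}]'
python3 -m handwheel '[{"xyz":[0,0,0],"angular":[0,0,0]},{"xyz":[0,0,0],"angular":[0,0,0]},{"xyz":[0,0,0],"angular":[0,0,0]},{"xyz":[0,0,0],"angular":[0,0,0]},{"xyz":[0,0,0],"angular":[0,0,0]}]' 5.4
python3 - <<'E'
from h import *
delta([.592,-.026,.019],tool(2.5,-42))
for n in ("side","wrist"):
  im=get_image(n);cv2.imwrite(f"pics/{n}11.png",im["pixels"])
im=cv2.imread("pics/side11.png");cv2.imwrite("pics/zs11.png",cv2.resize(im[160:260,260:390],None,fx=6,fy=6,interpolation=cv2.INTER_CUBIC))
E
```

```text
time: 14.48
position: [0.5955, -0.0232, 0.0193]
tool_rot: [-1.772, 1.693, 0.777]
ft_force: [0.3, -0.3, -4.2]
grip_width: 0.345
time: 14.9
position: [0.5959, -0.0241, 0.0185]
tool_rot: [-1.772, 1.693, 0.776]
ft_force: [0.3, 1.0, -0.0]
grip_width: 0.594
t 14.9 pos [ 0.5959 -0.0241  0.0185] q [-0.87  0.61  0.55  1.76  0.43  1.14  1.01] F [ 0.28  0.97 -0.02] w 5.17
dxyz cm [-0.39 -0.19  0.05] dang [(array([0.3, 0.4, 0. ]), np.float64(0.5)), (array([   5.7, -120.5, -133.2]), np.float64(179.7))]
```

View pics/zs11.png

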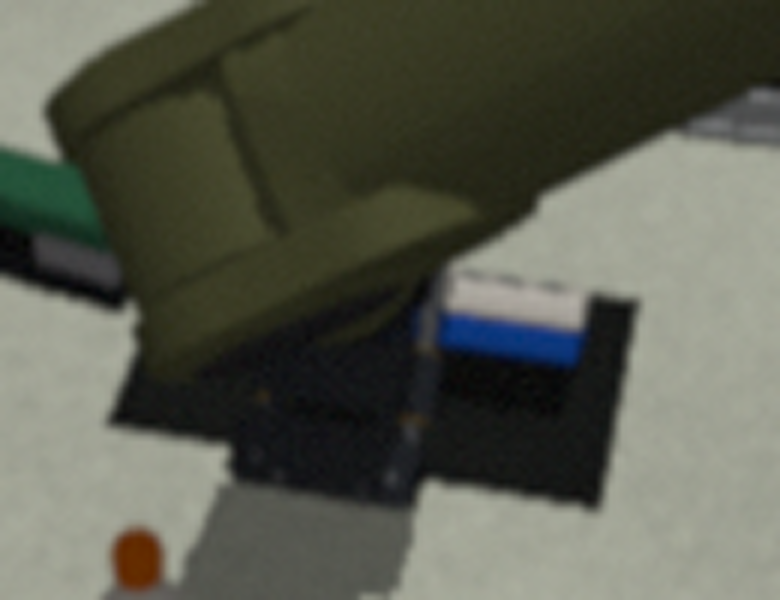

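View pics/wrist11.png

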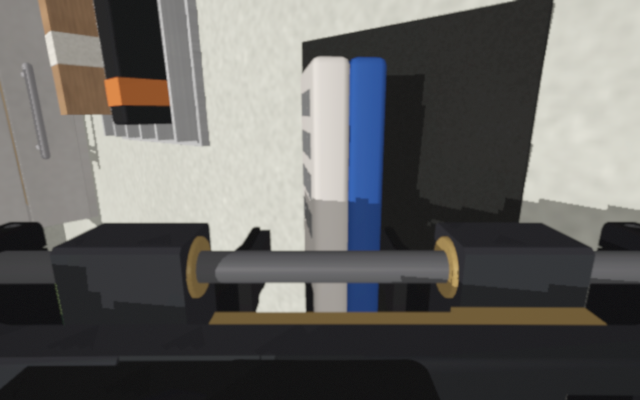

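The handset is leaning on the lower finger with its edge on the mat. I'll withdraw along the tool axis so it settles flat.

```bash
python3 -m handwheel '[{"xyz":[0,0.6,0.65],"angular":[0,0,0]},{"xyz":[0,0.7,0.75],"angular":[0,0,0]},{"xyz":[0,0.9,1.0],"angular":[0,0,0]},{"xyz":[0,0.9,1.0],"angular":[0,0,0]},{"xyz":[0,1.2,1.3],"angular":[0,0,0]}]' 5.4
python3 -m handwheel '[{"xyz":[0,1.4,1.6],"angular":[0,0,0]},{"xyz":[0,1.4,2],"angular":[3,0,0]},{"xyz":[0,0.7,2],"angular":[5,0,0]},{"xyz":[0,0,2],"angular":[6,0,0]},{"xyz":[0,0,1],"angular":[6,0,0]}]' 7.5
python3 - <<'E'
from h import *
delta([.592,.01,.12],tool(2.5,0))
for n in ("side","wrist"):
  im=get_image(n);cv2.imwrite(f"pics/{n}12.png",im["pixels"])
E
```

```text
time: 15.42
position: [0.5935, 0.0171, 0.068]
tool_rot: [-1.77, 1.703, 0.774]
ft_force: [-0.4, 0.0, -1.0]
grip_width: 0.623
time: 15.83
position: [0.593, 0.0706, 0.1577]
tool_rot: [-1.544, 1.437, 1.024]
ft_force: [0.8, -1.2, -0.2]
grip_width: 0.844
t 15.83 pos [0.593  0.0706 0.1577] q [-0.83  0.31  0.52  1.64  0.23  1.33  1.24] F [ 0.84 -1.18 -0.19] w 7.34
dxyz cm [-0.1  -6.06 -3.77] dang [(array([21.9,  2. , -0.8]), np.float64(22.1)), (array([ -3.2,  34.1, 175.9]), np.float64(179.2))]
```

View pics/side12.png

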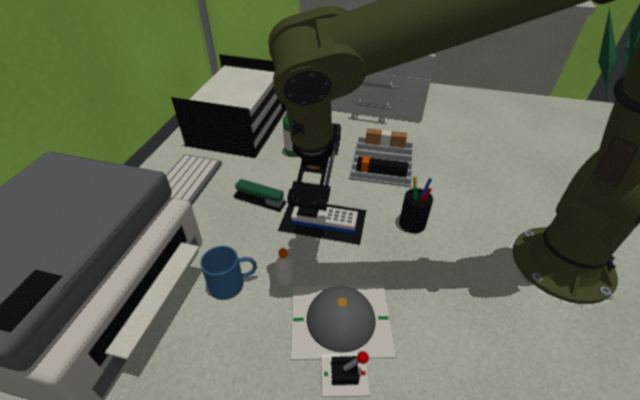

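View pics/wrist12.png

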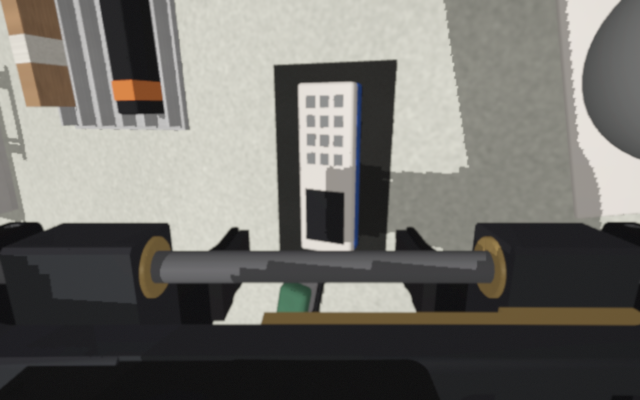

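The handset lies flat on the mat with the screen up, fully within it. I'll straighten the tool above it and measure.

```bash
python3 -m handwheel '[{"xyz":[0,-1.4,0],"angular":[6,0.6,0]},{"xyz":[0,-1.4,0],"angular":[6,0.6,0]},{"xyz":[0,-1.4,-0.5],"angular":[6,0.4,0]},{"xyz":[0,-1,0],"angular":[3,0.4,0]},{"xyz":[0,0,0],"angular":[0,0,0]}]' 7.5
python3 -m handwheel '[{"xyz":[0,0,0],"angular":[0,0,0]},{"xyz":[0,0,0],"angular":[0,0,0]}]'
python3 - <<'E'
from h import *
im=get_image("wrist");cv2.imwrite(f"pics/wrist13.png",im["pixels"])
im=get_image("top");cv2.imwrite(f"pics/top13.png",im["pixels"])
delta([.592,.01,.12],tool(2.5,0))
E
```

```text
time: 16.35
position: [0.594, 0.0172, 0.1574]
tool_rot: [-1.258, 1.177, 1.242]
ft_force: [0.2, -0.9, 1.3]
grip_width: 0.86
time: 16.52
position: [0.5931, 0.0167, 0.1566]
tool_rot: [-1.258, 1.183, 1.241]
ft_force: [0.1, -0.8, -0.2]
grip_width: 0.861
t 16.62 pos [0.5931 0.0189 0.1564] q [-0.56  0.23  0.56  1.67 -0.12  1.26  1.65] F [0.17 0.16 0.22] w 7.49
dxyz cm [-0.11 -0.89 -3.64] dang [(array([ 0.3,  0.4, -0.8]), np.float64(1.0)), (array([ -0.6,   0.5, 179.2]), np.float64(179.2))]
```

View pics/wrist13.png

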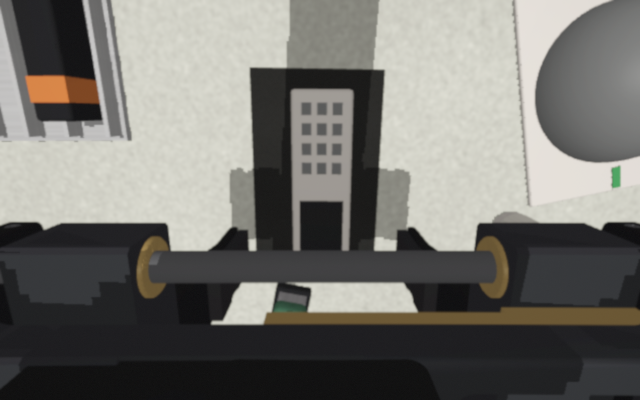

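View pics/top13.png

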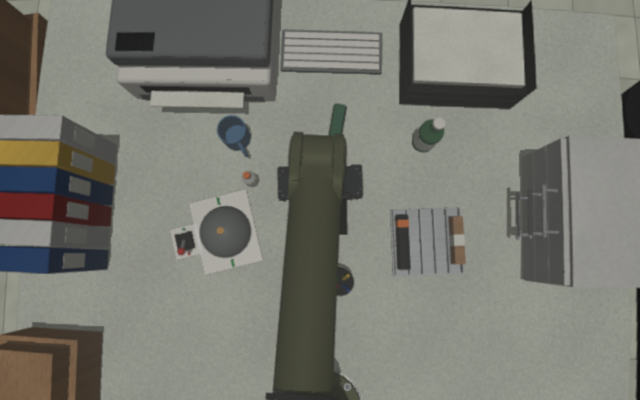

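```bash
python3 - <<'E'
from h import *
im=get_image("wrist");p=im["pixels"].astype(int)
m=p.min(2)>95
for r in (105,140,180,195):
    x=np.nonzero(m[r,285:362])[0]+285; P=onz(im,[[x[0],r],[x[-1]+1,r]],.033);print(r,x[0],x[-1],P[:,:2].round(4).tolist(),P.mean(0)[:2].round(4))
col=[ (c,np.nonzero(m[70:120,c])[0][0]+70) for c in (298,310,322,334,346)];print(col,onz(im,col,.033)[:,:2].round(4).tolist())
# mat check
delta([.592,.01,.12],tool(2.5,0))
E
```

```text
105 289 350 [[0.522, -0.0166], [0.5188, 0.0387]] [0.5204 0.011 ]
140 289 349 [[0.5529, -0.0156], [0.5497, 0.0402]] [0.5513 0.0123]
180 290 348 [[0.5902, -0.0134], [0.5869, 0.0422]] [0.5886 0.0144]
195 290 347 [[0.6048, -0.0129], [0.6015, 0.0424]] [0.6032 0.0147]
[(298, np.int64(89)), (310, np.int64(89)), (322, np.int64(89)), (334, np.int64(89)), (346, np.int64(89))] [[0.508, -0.0091], [0.5073, 0.0015], [0.5067, 0.012], [0.5061, 0.0226], [0.5055, 0.0332]]
t 16.67 pos [0.5932 0.0191 0.1564] q [-0.56  0.23  0.56  1.67 -0.12  1.26  1.65] F [ 0.12  0.21 -0.17] w 7.5
dxyz cm [-0.12 -0.91 -3.64] dang [(array([ 0.3,  0.4, -0.8]), np.float64(1.0)), (array([ -0.7,   0.5, 179.1]), np.float64(179.2))]
```

```bash
python3 -m handwheel '[{"xyz":[-0.1,-0.4,-2],"angular":[0.3,0.4,-0.4]},{"xyz":[0,0,-3.5],"angular":[0,0,0]},{"xyz":[0,0,-3.5],"angular":[0,0,0]},{"xyz":[0,0,-3],"angular":[0,0,0]},{"xyz":[0,0,-1],"angular":[0,0,0]}]'
python3 - <<'E'
from h import *
delta([.5916,.0148,-.020],tool(3,0))
E
```

```text
time: 17.08
position: [0.5954, 0.0276, 0.0253]
tool_rot: [-1.264, 1.168, 1.255]
ft_force: [-1.3, -0.0, -0.6]
grip_width: 0.864
t 17.08 pos [0.5954 0.0276 0.0253] q [-0.53  0.37  0.52  1.8  -0.21  1.02  1.72] F [-1.32 -0.02 -0.65] w 7.52
dxyz cm [-0.38 -1.28 -4.53] dang [(array([-0.1,  0.5, -1. ]), np.float64(1.1)), (array([-7.00e-01, -1.00e-01,  1.79e+02]), np.float64(179.0))]
```

```bash
python3 -m handwheel '[{"xyz":[-0.3,-1.2,0],"angular":[0,0.5,-1]},{"xyz":[0,0,0],"angular":[0,0,0]},{"xyz":[0,0,0],"angular":[0,0,0]}]'
python3 - <<'E'
from h import *
delta([.5916,.0148,-.020],tool(3,0))
E
```

```text
time: 17.33
position: [0.59, 0.0187, 0.0233]
tool_rot: [-1.248, 1.187, 1.258]
ft_force: [0.4, -0.6, 0.2]
grip_width: 0.862
t 17.33 pos [0.59   0.0187 0.0233] q [-0.52  0.37  0.53  1.8  -0.21  1.04  1.72] F [ 0.42 -0.55  0.23] w 7.5
dxyz cm [ 0.16 -0.39 -4.33] dang [(array([ 0. , -0.4, -0.3]), np.float64(0.6)), (array([  0.7,   0. , 179.7]), np.float64(179.7))]
```

```bash
python3 -m handwheel '[{"xyz":[0.1,-0.4,-0.5],"angular":[0,-0.3,-0.3]},{"xyz":[0,0,-1],"angular":[0,0,0]},{"xyz":[0,0,-1],"angular":[0,0,0]},{"xyz":[0,0,0],"angular":[0,0,0]}]'
python3 - <<'E'
from h import *
delta([.5916,.0148,-.020],tool(3,0))
im=get_image("wrist");cv2.imwrite(f"pics/wrist14.png",im["pixels"])
im=get_image("side");cv2.imwrite("pics/zs14.png",cv2.resize(im["pixels"][160:260,260:390],None,fx=6,fy=6,interpolation=cv2.INTER_CUBIC))
E
```

```text
time: 17.67
position: [0.5961, 0.0144, 0.0021]
tool_rot: [-1.251, 1.177, 1.242]
ft_force: [-0.6, -1.0, -0.5]
grip_width: 0.859
t 17.67 pos [0.5961 0.0144 0.0021] q [-0.5   0.4   0.52  1.81 -0.24  0.98  1.74] F [-0.55 -1.05 -0.52] w 7.47
dxyz cm [-0.45  0.04 -2.21] dang [(array([-0.1,  0.5,  0. ]), np.float64(0.5)), (array([ 8.0e-01,  1.0e-01, -1.8e+02]), np.float64(180.0))]
```

View pics/zs14.png

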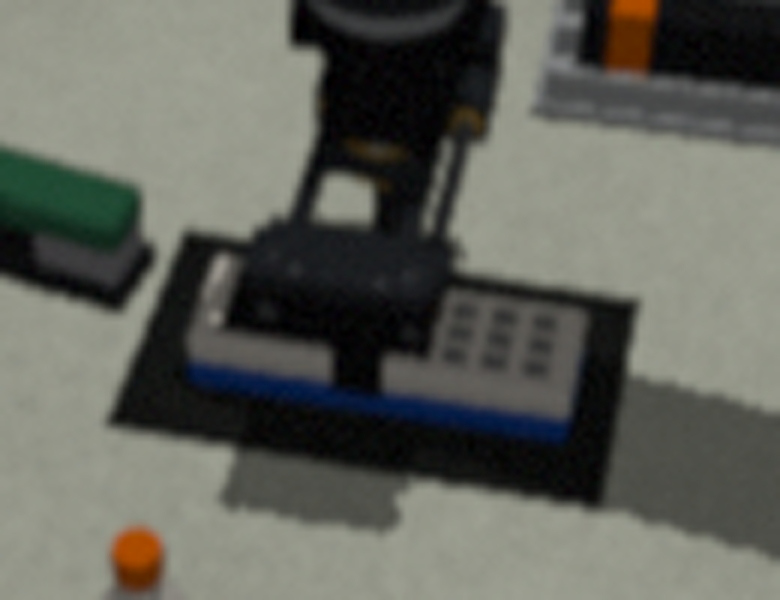

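View pics/wrist14.png

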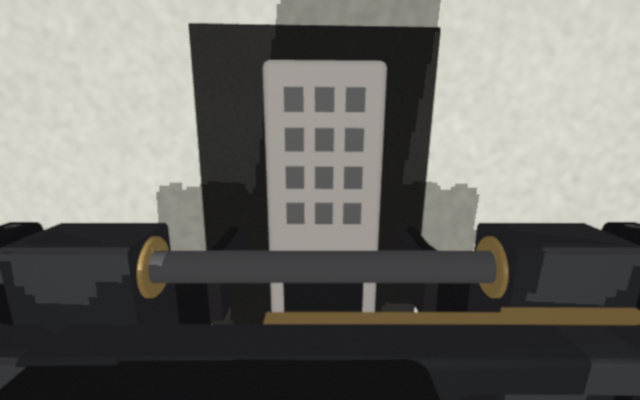

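The tips are just below the handset's top face and in front of its side. I'll go lower, shifting x by −4 mm.

```bash
python3 -m handwheel '[{"xyz":[-0.3,0,-0.6],"angular":[0,0.5,0]},{"xyz":[-0.1,0,-0.6],"angular":[0,0,0]},{"xyz":[0,0,-0.3],"angular":[0,0,0]},{"xyz":[0,0,0],"angular":[0,0,0]}]'
python3 - <<'E'
from h import *
delta([.5916,.0148,-.020],tool(3,0))
E
```

```text
time: 18.1
position: [0.5932, 0.0147, -0.0123]
tool_rot: [-1.247, 1.181, 1.248]
ft_force: [-0.1, 0.6, -0.5]
grip_width: 0.862
t 18.1 pos [ 0.5932  0.0147 -0.0123] q [-0.49  0.42  0.51  1.82 -0.25  0.96  1.75] F [-0.06  0.6  -0.45] w 7.5
dxyz cm [-0.16  0.01 -0.77] dang [(array([-0.1,  0.1, -0. ]), np.float64(0.2)), (array([-1.0e-01, -2.0e-01,  1.8e+02]), np.float64(180.0))]
```

```bash
python3 -m handwheel '[{"xyz":[-0.15,0,-0.3],"angular":[0,0.1,0]},{"xyz":[0,0,-0.25],"angular":[0,0,0]},{"xyz":[0,0,0],"angular":[0,0,0]}]'
python3 - <<'E'
from h import *
delta([.5916,.0148,-.020],tool(3,0))
E
```

```text
time: 18.35
position: [0.5913, 0.0147, -0.0187]
tool_rot: [-1.246, 1.183, 1.25]
ft_force: [-0.7, -0.7, 0.0]
grip_width: 0.859
t 18.35 pos [ 0.5913  0.0147 -0.0187] q [-0.49  0.42  0.51  1.83 -0.25  0.95  1.75] F [-0.72 -0.74  0.04] w 7.47
dxyz cm [ 0.03  0.01 -0.13] dang [(array([-0.1, -0.1, -0. ]), np.float64(0.1)), (array([ 1.0e-01, -2.0e-01,  1.8e+02]), np.float64(180.0))]
```

```bash
python3 -m handwheel '[{"xyz":[0,0,0],"angular":[0,0,0]},{"xyz":[0,0,0],"angular":[0,0,0]},{"xyz":[0,0,0],"angular":[0,0,0]},{"xyz":[0,0,0],"angular":[0,0,0]},{"xyz":[0,0,0],"angular":[0,0,0]}]' 4.5 25
python3 -m handwheel '[{"xyz":[0,0,0],"angular":[0,0,0]},{"xyz":[0,0,0],"angular":[0,0,0]}]'
python3 - <<'E'
from h import *
delta([.5916,.0148,-.020],tool(3,0))
im=get_image("wrist");p=im["pixels"];cv2.imwrite(f"pics/wrist15.png",p)
m=p.min(2)>95
s=get_state()
col=[(c,np.nonzero(m[20:120,c])[0][0]+20) for c in (285,300,324,345,365)];P=onz(im,col,.033);print(col,(P[:,:2]).round(4).tolist())
for r in (70,150,220):
    x=np.nonzero(m[r,240:400])[0]+240;Q=onz(im,[[x[0],r],[x[-1]+1,r]],.033);print(r,x[0],x[-1],Q[:,:2].round(4).tolist(),Q.mean(0)[:2].round(4))
E
```

```text
time: 18.77
position: [0.5915, 0.0148, -0.0186]
tool_rot: [-1.246, 1.182, 1.249]
ft_force: [-0.8, 1.0, -2.0]
grip_width: 0.642
time: 18.93
position: [0.5914, 0.0148, -0.0186]
tool_rot: [-1.246, 1.183, 1.249]
ft_force: [0.5, 0.1, -0.3]
grip_width: 0.646
t 18.93 pos [ 0.5914  0.0148 -0.0186] q [-0.49  0.42  0.51  1.83 -0.25  0.95  1.75] F [ 0.53  0.07 -0.31] w 5.62
dxyz cm [ 0.02  0.   -0.14] dang [(array([-0.1, -0. , -0. ]), np.float64(0.1)), (array([  0. ,  -0.2, 180. ]), np.float64(180.0))]
[(285, np.int64(20)), (300, np.int64(20)), (324, np.int64(20)), (345, np.int64(20)), (365, np.int64(20))] [[0.4919, -0.0055], [0.4916, 0.0001], [0.4912, 0.0091], [0.4907, 0.017], [0.4904, 0.0244]]
70 254 392 [[0.5102, -0.0171], [0.5073, 0.0368]] [0.5088 0.0099]
150 257 389 [[0.541, -0.0158], [0.5382, 0.0388]] [0.5396 0.0115]
220 259 385 [[0.5711, -0.0147], [0.5683, 0.0401]] [0.5697 0.0127]
```

View pics/wrist15.png

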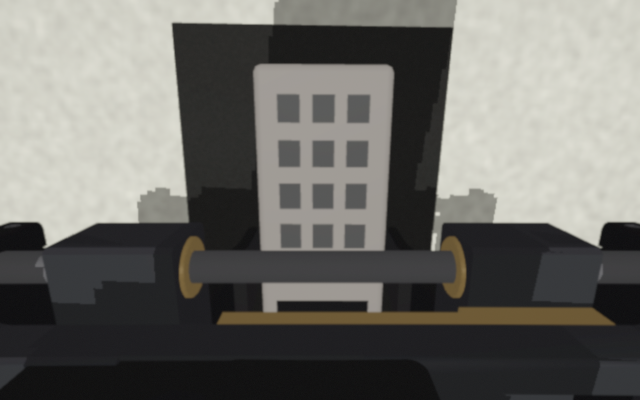

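It's gripped at 56 mm, and the near end is at row 64.5. I'm lifting it and moving so the wrist camera sees the dome's brass disc beside the handset.

```bash
python3 -m handwheel '[{"xyz":[0,0,0.5],"angular":[0,0,0]},{"xyz":[0,0,2],"angular":[0,0,0]},{"xyz":[0,0,3.5],"angular":[0,0,0]},{"xyz":[0,0,3.5],"angular":[0,0,0]},{"xyz":[0,0,3.5],"angular":[0,0,0]}]'
python3 -m handwheel '[{"xyz":[0,1,3],"angular":[0,0,2]},{"xyz":[0,2.5,1.5],"angular":[0,0,2]},{"xyz":[0,3,0],"angular":[0,0,2]},{"xyz":[0,3,0],"angular":[0,0,2]},{"xyz":[0,1.5,0],"angular":[0,0,2]}]'
python3 -m handwheel '[{"xyz":[0,0,0],"angular":[0,0,0]},{"xyz":[0,0,0],"angular":[0,0,0]},{"xyz":[0,0,0],"angular":[0,0,0]}]'
python3 - <<'E'
from h import *
im=get_image("wrist");p=im["pixels"];cv2.imwrite(f"pics/wrist16.png",p)
delta([.487,.288,.15],tool(15,0))
E
```

```text
time: 19.4
position: [0.5796, 0.0139, 0.1047]
tool_rot: [-1.237, 1.204, 1.266]
ft_force: [0.2, -0.4, -3.6]
grip_width: 0.635
time: 19.82
position: [0.583, 0.119, 0.1631]
tool_rot: [-1.367, 1.108, 1.375]
ft_force: [0.2, 1.6, -2.7]
grip_width: 0.639
time: 20.07
position: [0.5812, 0.1226, 0.1618]
tool_rot: [-1.372, 1.106, 1.384]
ft_force: [0.8, 0.1, -4.6]
grip_width: 0.641
t 20.12 pos [0.5812 0.1217 0.1617] q [-0.66  0.24  0.48  1.64 -0.11  1.3   1.64] F [ 0.07 -0.44 -3.84] w 5.57
dxyz cm [-9.42 16.63 -1.17] dang [(array([ 0.4, -0.8,  2. ]), np.float64(2.2)), (array([  -1.2,   -0.6, -178. ]), np.float64(178.0))]
```

View pics/wrist16.png

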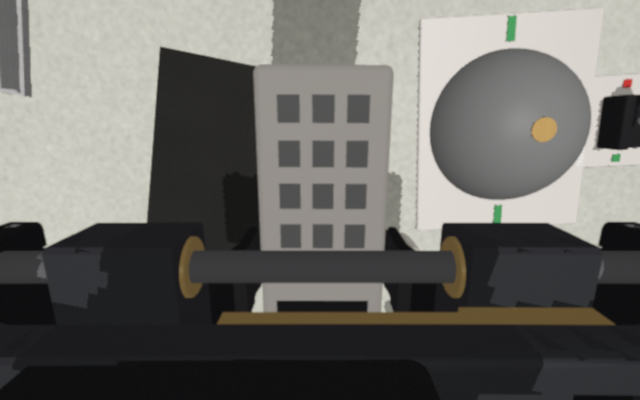

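The view shows the dome disc at (544,129), green marks at (511,28) and (498,214), and the held handset from row 65.

```bash
cat > m.py <<'E'
from h import *
def run(discroi,mk1,mk2):
    im=get_image("wrist");p=im["pixels"];s=get_state()
    h=cv2.cvtColor(p,cv2.COLOR_BGR2HSV).astype(int)
    def cen(m,roi):
        x0,y0,x1,y1=roi;y,x=np.nonzero(m[y0:y1,x0:x1]);return [x.mean()+x0,y.mean()+y0]
    d=(h[...,0]>8)&(h[...,0]<25)&(h[...,1]>90)&(h[...,2]>90)
    g=(h[...,0]>45)&(h[...,0]<90)&(h[...,1]>90)
    if discroi:
        c=cen(d,discroi);D=onz(im,[c],.07)[0];print("disc",np.round(c,1),D.round(4))
        a,b=cen(g,mk1),cen(g,mk2);A,B=onz(im,[a,b],.006);e=B-A;print("marks",np.round(a,1),np.round(b,1),A.round(4),B.round(4),"mid",((A+B)/2).round(4),"len",np.linalg.norm(e).round(4),"yaw",np.degrees(np.arctan2(e[1],e[0])).round(2))
    # handset
    Rm=R.from_rotvec(s["tool_rot"]).as_matrix();zt=s["position"][2]+.0516
    gr=p.min(2)>95
    rows=range(90,215,8);L=[];Rr=[]
    G=p.astype(int).sum(2)
    # near end edge: strongest gradient in rows at several cols
    ends=[]
    for c_ in range(275,372,8):
        pr=cv2.GaussianBlur(p,(3,3),0).astype(int).sum(2)[45:85,c_];ends.append((c_,45+int(np.argmax(np.abs(np.diff(pr))))+1))
    E=onz(im,ends,zt);
    q=(E-s["position"])@Rm;print("end rows",[e[1] for e in ends],"tool-frame y(along) of end",np.median(q[:,1]).round(4),"expect |85|")
    print("end yaw tool", np.degrees(np.polyfit(q[:,2],q[:,1],1)[0]).round(2))
    # key grid edge lines -> centre across
    print("pos",s["position"].round(4),"toolyaw",np.degrees(np.arctan2(-Rm[0,2],Rm[1,2])).round(2),"axis x",Rm[:,0].round(3))
E
python3 - <<'E'
from m import *
run((520,110,565,148),(500,5,525,45),(488,200,508,228))
E
```

```text
disc [544.9 129.1] [0.4867 0.2852 0.07  ]
marks [511.8  28.2] [498.1 214.5] [0.3994 0.2606 0.006 ] [0.574  0.3104 0.006 ] mid [0.4867 0.2855 0.006 ] len 0.1816 yaw 15.9
end rows [65, 65, 65, 65, 65, 66, 65, 66, 66, 66, 65, 65, 65] tool-frame y(along) of end 0.0851 expect |85|
end yaw tool -0.17
pos [0.5814 0.1213 0.1618] toolyaw 12.93 axis x [-0.013 -0.006 -1.   ]
```

Three views agree on yaw, at 15.8–16.0°. The wrist view puts the dome top at (0.4867,0.2852), and the side view gives (0.487,0.2876). The handset is centred in the grip to 0.1 mm. I'm moving above the dome.

```bash
python3 -m handwheel '[{"xyz":[-1,2,0],"angular":[0.2,-0.4,1]},{"xyz":[-2,3.2,0],"angular":[0.2,-0.4,1]},{"xyz":[-2,3.2,0],"angular":[0,0,0.5]},{"xyz":[-2,3.2,-0.5],"angular":[0,0,0.5]},{"xyz":[-1.2,2.2,-0.5],"angular":[0,0,0]}]'
python3 -m handwheel '[{"xyz":[0,0,0],"angular":[0,0,0]},{"xyz":[0,0,0],"angular":[0,0,0]}]'
python3 - <<'E'
from h import *
delta([.4866,.286,.0484],tool(15.9,0))
E
```

```text
time: 20.58
position: [0.5027, 0.2424, 0.1513]
tool_rot: [-1.398, 1.086, 1.382]
ft_force: [0.6, 0.5, -3.8]
grip_width: 0.644
time: 20.75
position: [0.4985, 0.2462, 0.1496]
tool_rot: [-1.399, 1.084, 1.39]
ft_force: [0.3, -0.9, -4.3]
grip_width: 0.642
t 20.75 pos [0.4985 0.2462 0.1496] q [-0.85  0.15  0.38  1.76 -0.05  1.25  1.36] F [ 0.25 -0.94 -4.35] w 5.59
dxyz cm [ -1.19   3.98 -10.12] dang [(array([0.4, 0.1, 1.4]), np.float64(1.5)), (array([ 1.000e-01, -7.000e-01, -1.786e+02]), np.float64(178.6))]
```

```bash
python3 -m handwheel '[{"xyz":[-0.6,2,-1.5],"angular":[0.4,0.1,1.4]},{"xyz":[-0.5,1.8,-2],"angular":[0,0,0]},{"xyz":[0,0,-2],"angular":[0,0,0]},{"xyz":[0,0,-1.2],"angular":[0,0,0]},{"xyz":[0,0,0],"angular":[0,0,0]}]'
python3 -m handwheel '[{"xyz":[0,0,0],"angular":[0,0,0]}]'
python3 - <<'E'
from h import *
delta([.4866,.286,.0484],tool(15.9,0))
E
```

```text
time: 21.17
position: [0.4931, 0.2762, 0.0816]
tool_rot: [-1.405, 1.072, 1.397]
ft_force: [-1.2, -1.0, -3.2]
grip_width: 0.642
time: 21.25
position: [0.494, 0.274, 0.0814]
tool_rot: [-1.404, 1.075, 1.394]
ft_force: [1.3, 1.1, -2.7]
grip_width: 0.638
t 21.25 pos [0.494  0.274  0.0814] q [-0.87  0.23  0.36  1.82 -0.08  1.11  1.34] F [ 1.29  1.05 -2.67] w 5.55
dxyz cm [-0.74  1.2  -3.3 ] dang [(array([0.2, 0.2, 0.9]), np.float64(1.0)), (array([   0.3,   -0.3, -179.1]), np.float64(179.1))]
```

```bash
python3 -m handwheel '[{"xyz":[-0.7,1.15,-0.5],"angular":[0.2,0.2,0.9]},{"xyz":[0,0,0],"angular":[0,0,0]},{"xyz":[0,0,0],"angular":[0,0,0]},{"xyz":[0,0,0],"angular":[0,0,0]}]'
python3 - <<'E'
from h import *
delta([.4866,.286,.0484],tool(15.9,0))
E
```

```text
time: 21.58
position: [0.4897, 0.2839, 0.0786]
tool_rot: [-1.408, 1.065, 1.405]
ft_force: [-1.4, 0.4, -3.5]
grip_width: 0.643
t 21.58 pos [0.4897 0.2839 0.0786] q [-0.88  0.23  0.35  1.82 -0.09  1.11  1.34] F [-1.4   0.44 -3.49] w 5.59
dxyz cm [-0.31  0.21 -3.02] dang [(array([-0.1,  0.2,  0.3]), np.float64(0.4)), (array([ 3.000e-01,  1.000e-01, -1.797e+02]), np.float64(179.7))]
```

```bash
python3 -m handwheel '[{"xyz":[-0.3,0.2,-0.6],"angular":[0,0.2,0.3]},{"xyz":[0,0,-0.6],"angular":[0,0,0]},{"xyz":[0,0,-0.5],"angular":[0,0,0]},{"xyz":[0,0,0],"angular":[0,0,0]},{"xyz":[0,0,0],"angular":[0,0,0]}]'
python3 - <<'E'
from h import *
delta([.4866,.286,.0484],tool(15.9,0))
for n in ("side",):
  im=get_image(n);cv2.imwrite("pics/zs17.png",cv2.resize(im["pixels"][230:390,270:430],None,fx=4,fy=3.7,interpolation=cv2.INTER_CUBIC))
E
```

```text
time: 22.0
position: [0.4874, 0.2865, 0.0615]
tool_rot: [-1.41, 1.061, 1.411]
ft_force: [0.1, 0.0, -3.7]
grip_width: 0.643
t 22.0 pos [0.4874 0.2865 0.0615] q [-0.88  0.25  0.34  1.83 -0.1   1.07  1.35] F [ 0.13  0.05 -3.73] w 5.6
dxyz cm [-0.08 -0.05 -1.31] dang [(array([-0.2,  0.1, -0. ]), np.float64(0.2)), (array([ -0.2,  -0.3, 180. ]), np.float64(180.0))]
```

View pics/zs17.png

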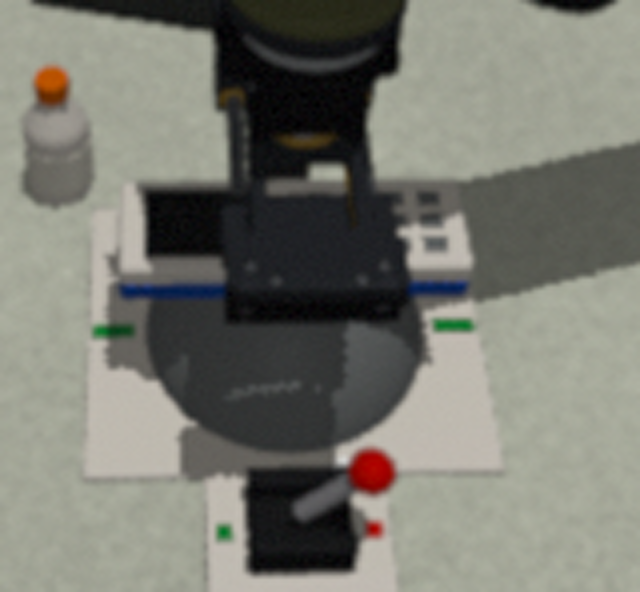

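The handset is over the dome, aligned with the green marks and symmetric between them (blue edge at columns 120–468 of the zoom, marks at 113 and 454). I'll come down to contact in small steps.

```bash
python3 -m handwheel '[{"xyz":[-0.05,-0.05,-0.5],"angular":[-0.2,0.1,0]},{"xyz":[0,0,-0.3],"angular":[0,0,0]},{"xyz":[0,0,0],"angular":[0,0,0]}]'
python3 - <<'E'
from h import *
delta([.4866,.286,.0484],tool(15.9,0))
E
python3 -m handwheel '[{"xyz":[0,0,-0.2],"angular":[0,0,0]},{"xyz":[0,0,0],"angular":[0,0,0]}]'
```

```text
time: 22.3
position: [0.487, 0.286, 0.0529]
tool_rot: [-1.412, 1.065, 1.411]
ft_force: [-0.3, -0.4, -2.8]
grip_width: 0.642
t 22.3 pos [0.487  0.286  0.0529] q [-0.88  0.26  0.34  1.84 -0.1   1.06  1.35] F [-0.34 -0.36 -2.83] w 5.58
dxyz cm [-0.04  0.   -0.45] dang [(array([ 0.1,  0. , -0. ]), np.float64(0.1)), (array([-0.0e+00,  1.0e-01,  1.8e+02]), np.float64(180.0))]
time: 22.47
position: [0.4869, 0.2858, 0.0504]
tool_rot: [-1.412, 1.066, 1.411]
ft_force: [-0.8, -0.1, -2.6]
grip_width: 0.641
```

```bash
python3 -m handwheel '[{"xyz":[0,0,-0.15],"angular":[0,0,0]},{"xyz":[0,0,0],"angular":[0,0,0]}]'
python3 -m handwheel '[{"xyz":[0,0,-0.15],"angular":[0,0,0]},{"xyz":[0,0,0],"angular":[0,0,0]}]'
python3 - <<'E'
from h import *
delta([.4866,.286,.0484],tool(15.9,0))
E
```

```text
time: 22.63
position: [0.487, 0.2859, 0.0487]
tool_rot: [-1.412, 1.066, 1.411]
ft_force: [0.3, 0.4, -3.6]
grip_width: 0.642
time: 22.8
position: [0.4875, 0.2862, 0.0486]
tool_rot: [-1.412, 1.064, 1.41]
ft_force: [0.8, -0.6, -3.6]
grip_width: 0.64
t 22.8 pos [0.4875 0.2862 0.0486] q [-0.88  0.26  0.34  1.84 -0.1   1.05  1.35] F [ 0.81 -0.62 -3.57] w 5.57
dxyz cm [-0.09 -0.02 -0.02] dang [(array([ 0.,  0., -0.]), np.float64(0.1)), (array([-1.0e-01,  0.0e+00,  1.8e+02]), np.float64(180.0))]
```

```bash
python3 -m handwheel '[{"xyz":[-0.05,0,-0.15],"angular":[0,0,0]},{"xyz":[0,0,-0.1],"angular":[0,0,0]}]'
python3 - <<'E'
from h import *
delta([.4866,.286,.0484],tool(15.9,0))
E
```

```text
time: 22.97
position: [0.4879, 0.2864, 0.0482]
tool_rot: [-1.412, 1.063, 1.41]
ft_force: [-3.7, -1.7, 5.9]
grip_width: 0.643
t 22.97 pos [0.4879 0.2864 0.0482] q [-0.88  0.26  0.34  1.84 -0.1   1.05  1.35] F [-3.68 -1.7   5.91] w 5.59
dxyz cm [-0.13 -0.04  0.02] dang [(array([-0. ,  0.1, -0. ]), np.float64(0.1)), (array([-2.0e-01, -1.0e-01,  1.8e+02]), np.float64(180.0))]
```

Contact is at 0.0482, against 0.0484 predicted. I'll unload and nudge x by about −1 mm before releasing.

```bash
python3 -m handwheel '[{"xyz":[-0.1,-0.03,0.2],"angular":[0,0,0]},{"xyz":[0,0,0],"angular":[0,0,0]},{"xyz":[0,0,0],"angular":[0,0,0]}]'
python3 - <<'E'
from h import *
delta([.4866,.286,.0484],tool(15.9,0))
E
```

```text
time: 23.22
position: [0.4869, 0.2862, 0.0503]
tool_rot: [-1.411, 1.062, 1.409]
ft_force: [-0.8, -0.7, -4.3]
grip_width: 0.641
t 23.22 pos [0.4869 0.2862 0.0503] q [-0.88  0.26  0.34  1.85 -0.1   1.05  1.35] F [-0.84 -0.73 -4.34] w 5.58
dxyz cm [-0.03 -0.02 -0.19] dang [(array([-0.1,  0.1, -0. ]), np.float64(0.2)), (array([-2.0e-01, -1.0e-01,  1.8e+02]), np.float64(180.0))]
```

```bash
python3 -m handwheel '[{"xyz":[-0.04,-0.02,-0.18],"angular":[-0.1,0.1,0]},{"xyz":[0,0,0],"angular":[0,0,0]},{"xyz":[0,0,0],"angular":[0,0,0]}]'
python3 - <<'E'
from h import *
delta([.4866,.286,.0484],tool(15.9,0))
E
python3 -m handwheel '[{"xyz":[0,0,0],"angular":[0,0,0]},{"xyz":[0,0,0],"angular":[0,0,0]},{"xyz":[0,0,0],"angular":[0,0,0]}]' 6.4 10
python3 - <<'E'
from h import *
delta([.4866,.286,.0484],tool(15.9,0))
for n in ("side","wrist"):
  im=get_image(n);cv2.imwrite(f"pics/{n}18.png",im["pixels"])
im=cv2.imread("pics/side18.png");cv2.imwrite("pics/zs18.png",cv2.resize(im[230:390,270:430],None,fx=4,fy=3.7,interpolation=cv2.INTER_CUBIC))
E
```

```text
time: 23.47
position: [0.4866, 0.2861, 0.0483]
tool_rot: [-1.412, 1.064, 1.41]
ft_force: [-0.0, -1.0, -0.5]
grip_width: 0.643
t 23.47 pos [0.4866 0.2861 0.0483] q [-0.88  0.26  0.34  1.85 -0.1   1.05  1.35] F [-0.   -0.98 -0.55] w 5.59
dxyz cm [-0.   -0.01  0.01] dang [(array([ 0. ,  0.1, -0. ]), np.float64(0.1)), (array([-1.0e-01,  0.0e+00,  1.8e+02]), np.float64(180.0))]
time: 23.72
position: [0.4875, 0.2867, 0.049]
tool_rot: [-1.412, 1.062, 1.409]
ft_force: [0.5, 0.4, 0.5]
grip_width: 0.723
t 23.72 pos [0.4875 0.2867 0.049 ] q [-0.88  0.26  0.34  1.84 -0.1   1.05  1.35] F [0.49 0.38 0.46] w 6.29
dxyz cm [-0.09 -0.07 -0.06] dang [(array([-0. ,  0.2, -0. ]), np.float64(0.2)), (array([-2.0e-01, -1.0e-01,  1.8e+02]), np.float64(180.0))]
```

View pics/zs18.png

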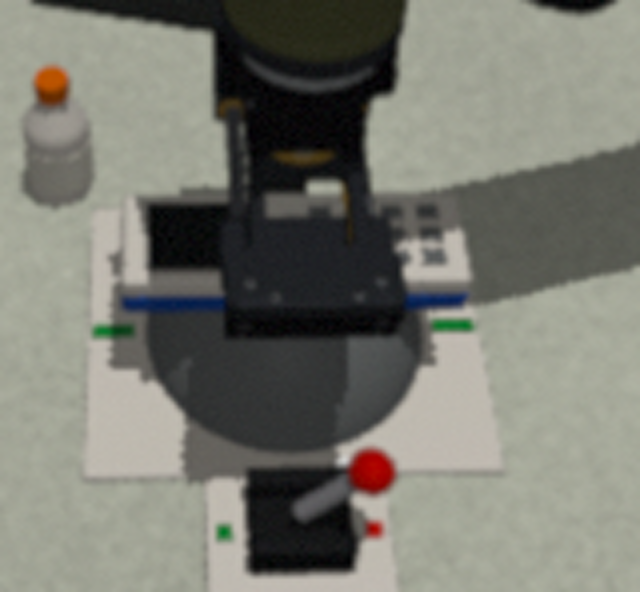

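View pics/wrist18.png

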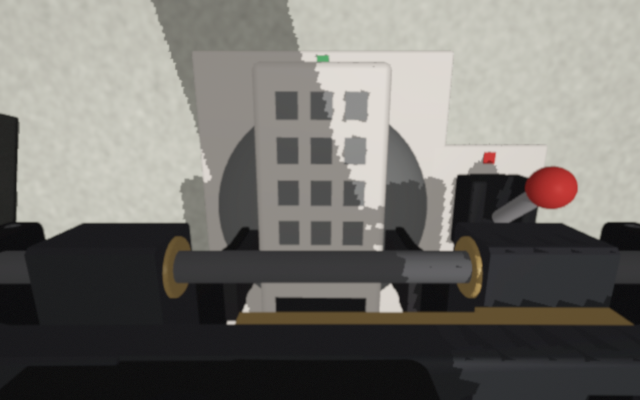

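Released. The blue edge keeps the same slope as when gripped, so it's balancing. I'll open further and check that it holds still.

```bash
python3 -m handwheel '[{"xyz":[0,0,0],"angular":[0,0,0]},{"xyz":[0,0,0],"angular":[0,0,0]},{"xyz":[0,0,0],"angular":[0,0,0]},{"xyz":[0,0,0],"angular":[0,0,0]}]' 8
cat > lv.py <<'E'
from h import *
def lv(tag):
    im=get_image("side");p=im["pixels"];h=cv2.cvtColor(p,cv2.COLOR_BGR2HSV).astype(int)
    b=(h[...,0]>105)&(h[...,0]<130)&(h[...,1]>120)&(h[...,2]>50)
    b[:,:295]=0;b[:,395:]=0;b[:280]=0;b[330:]=0
    y,x=np.nonzero(b)
    cs=[c for c in range(300,390) if 2<=b[:,c].sum()<=6]
    ce=[np.nonzero(b[:,c])[0].mean() for c in cs]
    k=np.polyfit(cs,ce,1) if len(cs)>5 else None
    print(tag,"t",round(get_state()["time"],2),"blue x range",x.min(),x.max(),"line",k,"row@300,385",np.polyval(k,[300,385]).round(2))
    return im
E
python3 - <<'E'
from lv import *
# predicted slope for a level bottom-front edge
im=lv("now")
c=np.array([.4867,.2858,0]);a=np.radians(15.9);ux=np.array([np.cos(a),np.sin(a),0]);uy=np.array([-np.sin(a),np.cos(a),0])
for dt in (-2,0,2):
    t=np.radians(dt);P=[c+ux*85e-3*q*np.cos(t)+uy*.028+np.array([0,0,.0775+q*.085*np.sin(t)]) for q in (1,-1)]
    print(dt,proj(im,P).round(2).tolist())
im=get_image("wrist");cv2.imwrite("pics/wrist19.png",im["pixels"])
G=cv2.GaussianBlur(im["pixels"],(3,3),0).astype(int).sum(2)
print([45+int(np.argmax(np.abs(np.diff(G[45:85,c]))))+1 for c in range(275,372,8)])
E
```

```text
time: 24.15
position: [0.4878, 0.287, 0.0494]
tool_rot: [-1.412, 1.062, 1.409]
ft_force: [-0.7, -0.5, 0.5]
grip_width: 0.895
now t 24.2 blue x range 301 385 line [-1.33666146e-02  3.16047062e+02] row@300,385 [312.04 310.9 ]
-2 [[299.88, 313.18], [386.6, 310.25]]
0 [[299.81, 312.38], [386.44, 311.05]]
2 [[299.79, 311.57], [386.22, 311.85]]
[51, 51, 51, 50, 61, 61, 55, 61, 61, 52, 61, 61, 61]
```

The handset is level lengthwise: the edge falls 1.14 px where 1.31 px is predicted for level, so about 0.2° off. I'll retreat straight up, slowly.

```bash
python3 -m handwheel '[{"xyz":[0,0,0.5],"angular":[0,0,0]},{"xyz":[0,0,0.7],"angular":[0,0,0]},{"xyz":[0,0,0.8],"angular":[0,0,0]},{"xyz":[0,0,0.8],"angular":[0,0,0]},{"xyz":[0,0,0.8],"angular":[0,0,0]}]'
python3 -m handwheel '[{"xyz":[0,0,1.5],"angular":[0,0,0]},{"xyz":[0,0,2],"angular":[0,0,0]},{"xyz":[0,0,2],"angular":[0,0,0]},{"xyz":[0,0,2],"angular":[0,0,0]},{"xyz":[0,0,0],"angular":[0,0,0]}]'
python3 - <<'E'
from lv import *
im=lv("now");cv2.imwrite("pics/side20.png",im["pixels"]);cv2.imwrite("pics/zs20.png",cv2.resize(im["pixels"][230:390,270:430],None,fx=4,fy=3.7,interpolation=cv2.INTER_CUBIC))
im=get_image("wrist");cv2.imwrite("pics/wrist20.png",im["pixels"])
delta([.4866,.286,.15],tool(15.9,0))
E
```

```text
time: 24.67
position: [0.4867, 0.2861, 0.0871]
tool_rot: [-1.412, 1.065, 1.41]
ft_force: [0.6, -0.0, -0.9]
grip_width: 0.917
time: 25.08
position: [0.4877, 0.2865, 0.1714]
tool_rot: [-1.412, 1.06, 1.407]
ft_force: [0.9, -0.1, 0.8]
grip_width: 0.914
now t 25.13 blue x range 301 385 line [-1.21899362e-02  3.15734577e+02] row@300,385 [312.08 311.04]
t 25.18 pos [0.486  0.2855 0.1676] q [-0.9   0.15  0.35  1.72 -0.05  1.28  1.32] F [ 0.64  0.35 -0.04] w 7.96
dxyz cm [ 0.06  0.05 -1.76] dang [(array([0. , 0.1, 0. ]), np.float64(0.1)), (array([ 1.0e-01, -0.0e+00, -1.8e+02]), np.float64(180.0))]
```

View pics/zs20.png

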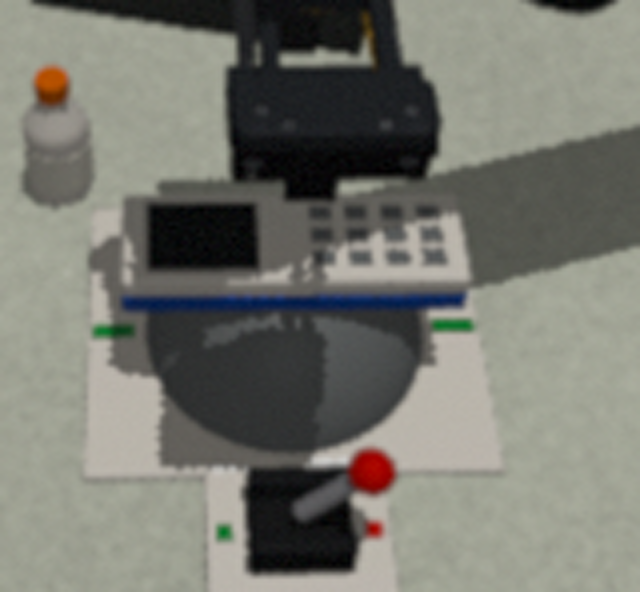

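View pics/wrist20.png

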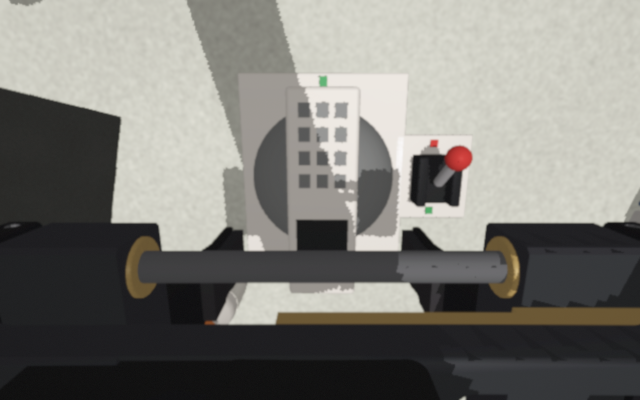

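The handset stands free and balanced, still level, with its slope unchanged over 1 s. Next is the toggle: I'll check the ball position from the wrist view, close the fingers, and move over behind it.

```bash
python3 - <<'E'
from h import *
im=get_image("wrist");p=im["pixels"];h=cv2.cvtColor(p,cv2.COLOR_BGR2HSV)
m=(((h[...,0]<6)|(h[...,0]>174))&(h[...,1]>130)&(h[...,2]>70)).astype(np.uint8)
m[:,:420]=0
c=max(cv2.findContours(m,0,1)[0],key=cv2.contourArea);(ct,r)=cv2.minEnclosingCircle(c);print(ct,r,onz(im,[ct],.073))
a=np.radians(15.9);ux=np.array([np.cos(a),np.sin(a)]);uy=np.array([-np.sin(a),np.cos(a)]);c=np.array([.4867,.2858])
print("pred ball",c-ux*.0294+uy*.115,"start",c-ux*.068+uy*.119,"end",c-ux*.010+uy*.119)
delta([*(c-ux*.068+uy*.119),.168],tool(15.9,0))
E
python3 -m handwheel '[{"xyz":[-1.5,1.5,0],"angular":[0,0,0]},{"xyz":[-2.2,2.2,0],"angular":[0,0,0]},{"xyz":[-2.2,2.2,0],"angular":[0,0,0]},{"xyz":[-2,2,0],"angular":[0,0,0]},{"xyz":[-1,1,0],"angular":[0,0,0]}]' 0 20
python3 -m handwheel '[{"xyz":[0,0,0],"angular":[0,0,0]},{"xyz":[0,0,0],"angular":[0,0,0]},{"xyz":[0,0,0],"angular":[0,0,0]},{"xyz":[0,0,0],"angular":[0,0,0]}]'
python3 - <<'E'
from h import *
delta([.389,.3817,.032],tool(15.9,0))
im=get_image("wrist");cv2.imwrite("pics/wrist21.png",im["pixels"])
E
```

```text
(458.71685791015625, 159.46385192871094) 13.727450370788574 [[0.4269354  0.38747589 0.073     ]]
pred ball [0.4269195  0.38834585] start [0.38870044 0.38161799] end [0.44448144 0.39750762]
t 25.23 pos [0.4852 0.285  0.1662] q [-0.9   0.15  0.35  1.72 -0.05  1.28  1.32] F [-0.29 -0.33 -0.83] w 7.99
dxyz cm [-9.65  9.66  0.18] dang [(array([ 0.1, -0.1, -0. ]), np.float64(0.1)), (array([1.0e-01, 2.0e-01, 1.8e+02]), np.float64(180.0))]
time: 25.65
position: [0.3934, 0.3683, 0.1594]
tool_rot: [-1.407, 1.087, 1.403]
ft_force: [-0.6, 1.1, 0.3]
grip_width: 0.629
time: 25.98
position: [0.3894, 0.3679, 0.1549]
tool_rot: [-1.412, 1.092, 1.41]
ft_force: [0.6, 0.2, 0.4]
grip_width: 0.327
t 25.98 pos [0.3894 0.3679 0.1549] q [-1.04  0.12  0.25  1.78 -0.03  1.27  1.06] F [0.56 0.24 0.38] w 2.85
dxyz cm [ -0.04   1.38 -12.29] dang [(array([ 1.1, -0.7,  0.4]), np.float64(1.3)), (array([  -1.1,   -1.7, -179.6]), np.float64(179.6))]
```

View pics/wrist21.png

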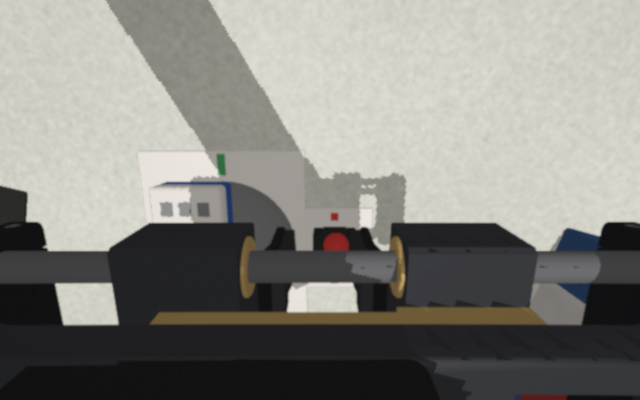

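The ball position matches in the wrist view and the frame prediction, (0.427,0.388). I'm descending behind it on the −x side.

```bash
python3 -m handwheel '[{"xyz":[0,1.3,0],"angular":[1,-0.7,0.4]},{"xyz":[0,0,-1.5],"angular":[0,0,0]},{"xyz":[0,0,-2],"angular":[0,0,0]},{"xyz":[0,0,-1],"angular":[0,0,0]},{"xyz":[0,0,0],"angular":[0,0,0]}]' 0 20
python3 - <<'E'
from h import *
delta([.389,.3817,.032],tool(15.9,0))
E
```

```text
time: 26.45
position: [0.3948, 0.3812, 0.1099]
tool_rot: [-1.405, 1.06, 1.402]
ft_force: [-0.5, -0.1, 0.4]
grip_width: 0.013
t 26.45 pos [0.3948 0.3812 0.1099] q [-1.04  0.16  0.25  1.83 -0.04  1.15  1.06] F [-0.47 -0.06  0.43] w 0.11
dxyz cm [-0.58  0.05 -7.79] dang [(array([-0.3,  0.4,  0.4]), np.float64(0.7)), (array([   0.6,    0.5, -179.6]), np.float64(179.6))]
```

```bash
python3 -m handwheel '[{"xyz":[-0.8,0,0],"angular":[-0.3,0.4,0.4]},{"xyz":[0,0,-1],"angular":[0,0,0]},{"xyz":[0,0,-1.3],"angular":[0,0,0]},{"xyz":[0,0,-1],"angular":[0,0,0]},{"xyz":[0,0,0],"angular":[0,0,0]}]'
python3 - <<'E'
from h import *
delta([.389,.3817,.032],tool(15.9,0))
E
```

```text
time: 26.87
position: [0.3876, 0.3828, 0.0774]
tool_rot: [-1.408, 1.06, 1.41]
ft_force: [-0.2, -0.1, -1.4]
grip_width: 0.003
t 26.87 pos [0.3876 0.3828 0.0774] q [-1.04  0.18  0.24  1.87 -0.05  1.09  1.06] F [-0.18 -0.1  -1.38] w 0.02
dxyz cm [ 0.14 -0.11 -4.54] dang [(array([-0.3,  0.1,  0. ]), np.float64(0.3)), (array([   0.2,    0.4, -180. ]), np.float64(180.0))]
```

```bash
python3 -m handwheel '[{"xyz":[0,0,-1],"angular":[0,0,0]},{"xyz":[0,0,-1.5],"angular":[0,0,0]},{"xyz":[0,0,-1.2],"angular":[0,0,0]},{"xyz":[0,0,-0.4],"angular":[0,0,0]},{"xyz":[0,0,0],"angular":[0,0,0]}]'
python3 - <<'E'
from lv import *
delta([.389,.3817,.032],tool(15.9,0))
im=lv("now");cv2.imwrite("pics/zs22.png",cv2.resize(im["pixels"][230:400,270:430],None,fx=4,fy=3.5,interpolation=cv2.INTER_CUBIC))
E
```

```text
time: 27.28
position: [0.3886, 0.3841, 0.0351]
tool_rot: [-1.408, 1.056, 1.41]
ft_force: [-0.2, -0.9, 0.4]
grip_width: 0.004
t 27.28 pos [0.3886 0.3841 0.0351] q [-1.04  0.23  0.24  1.9  -0.07  1.    1.08] F [-0.17 -0.88  0.44] w 0.03
dxyz cm [ 0.04 -0.24 -0.31] dang [(array([-0.4,  0.2, -0. ]), np.float64(0.5)), (array([ -0.4,  -0.6, 180. ]), np.float64(180.0))]
now t 27.33 blue x range 301 372 line [-2.54587746e-03  3.12366601e+02] row@300,385 [311.6  311.39]
```

View pics/zs22.png

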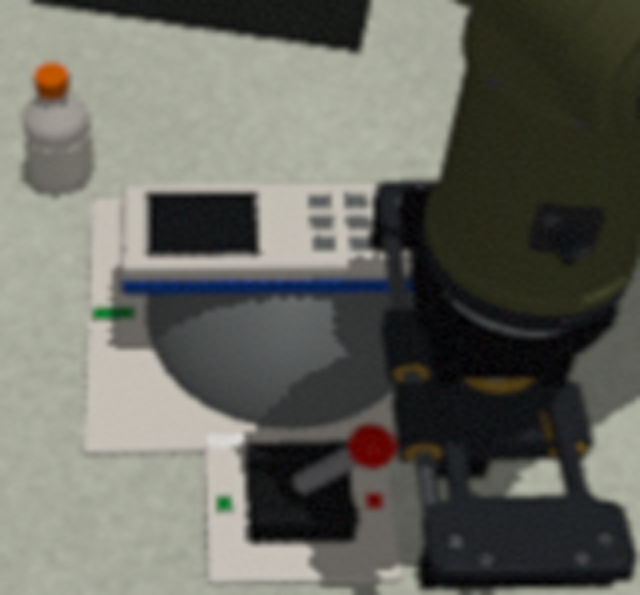

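```bash
cat > lv2.py <<'E'
from h import *
def prof(p,tag,c1=300,c2=368):
    p=p.astype(float);b=np.clip(p[...,0]-p[...,2]-15,0,None)
    cs=np.arange(c1+3,c2);rows=np.arange(303,320)
    ce=[(b[303:320,c]*rows).sum()/max(b[303:320,c].sum(),1e-6) for c in cs]
    k=np.polyfit(cs,ce,1);print(tag,"slope*85",round(k[0]*85,2),"row@300",round(np.polyval(k,300),2),"row@385",round(np.polyval(k,385),2))
E
python3 - <<'E'
from lv2 import *
prof(cv2.imread("pics/side18.png"),"18",300,325);prof(cv2.imread("pics/side20.png"),"20 part");prof(cv2.imread("pics/side20.png"),"20 full",300,384)
p=get_image("side");prof(p["pixels"],"now")
s=get_image("wrist");cv2.imwrite("pics/wrist22.png",s["pixels"])
E
```

```text
18 slope*85 0.19 row@300 311.66 row@385 311.86
20 part slope*85 -0.88 row@300 311.79 row@385 310.91
20 full slope*85 -0.8 row@300 311.76 row@385 310.96
now slope*85 -0.45 row@300 311.6 row@385 311.15
```

View pics/wrist22.png

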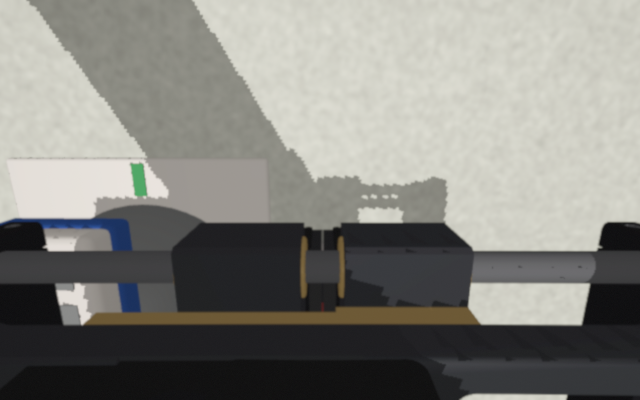

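The handset shows no real change: 0.4 px slope difference, with the lighting changed as well. As margin I'll raise the tool 6 mm and shift 5 mm away from the handset, then push the ball along the charger's +x.

```bash
python3 -m handwheel '[{"xyz":[-0.1,0.5,0.6],"angular":[-0.3,0.2,0]},{"xyz":[0,0,0],"angular":[0,0,0]},{"xyz":[0.8,0.23,0],"angular":[0,0,0]},{"xyz":[0.8,0.23,0],"angular":[0,0,0]},{"xyz":[0,0,0],"angular":[0,0,0]}]'
cat > dk.py <<'E'
from h import *
a=np.radians(15.9);ux=np.array([np.cos(a),np.sin(a)]);uy=np.array([-np.sin(a),np.cos(a)]);c=np.array([.4867,.2858])
def dk():
    s=get_state();d=s["position"][:2]-c;print("t",round(s["time"],2),"dock x,y mm",(d@ux*1e3).round(1),(d@uy*1e3).round(1),"z",s["position"][2].round(4),"F",s["ft_force"].round(1))
E
python3 -c "
from dk import *
dk()
from lv2 import prof
im=get_image('side');prof(im['pixels'],'now');cv2.imwrite('pics/zs23.png',cv2.resize(im['pixels'][230:400,270:430],None,fx=4,fy=3.5,interpolation=cv2.INTER_CUBIC))"
```

```text
time: 27.85
position: [0.4067, 0.398, 0.0469]
tool_rot: [-1.408, 1.054, 1.41]
ft_force: [-0.7, -0.8, 1.5]
grip_width: 0.006
t 27.85 dock x,y mm -46.2 129.8 z 0.0469 F [-0.7 -0.8  1.5]
now slope*85 -344.04 row@300 400.38 row@385 56.33
```

View pics/zs23.png

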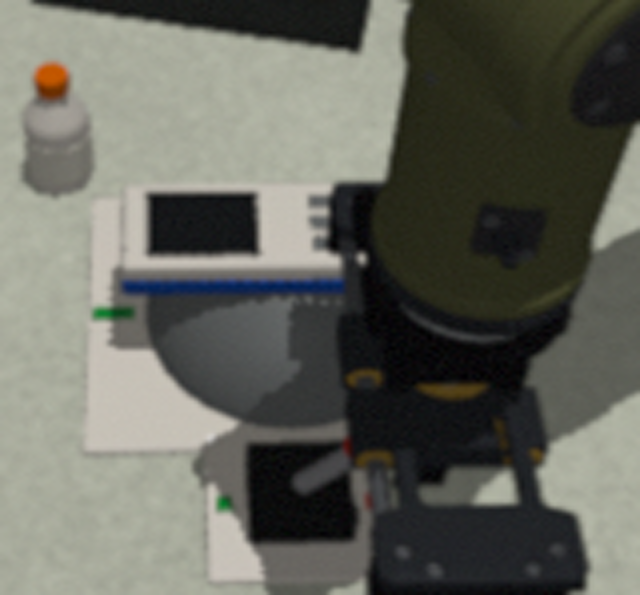

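The tool is a bit high and wide: TCP z 0.047, charger y 130. I'll back off and correct before pushing.

```bash
python3 -m handwheel '[{"xyz":[-1.5,-0.4,0],"angular":[0,0,0]},{"xyz":[0,-0.4,-0.3],"angular":[0,0,0]},{"xyz":[0.1,-0.4,-0.5],"angular":[0,0,0]},{"xyz":[0,0,0],"angular":[0,0,0]}]'
python3 -c "
from dk import *
dk();delta([.389,.388,.038],tool(15.9,0))
from lv2 import prof
im=get_image('side');prof(im['pixels'],'now',300,352)"
```

```text
time: 28.23
position: [0.3939, 0.385, 0.0379]
tool_rot: [-1.409, 1.054, 1.408]
ft_force: [-0.8, -0.3, -0.4]
grip_width: 0.002
t 28.23 dock x,y mm -62.1 120.8 z 0.0379 F [-0.8 -0.3 -0.4]
t 28.23 pos [0.3939 0.385  0.0379] q [-1.04  0.23  0.24  1.89 -0.07  1.01  1.08] F [-0.83 -0.29 -0.4 ] w 0.02
dxyz cm [-0.49  0.3   0.01] dang [(array([-0.5,  0.4, -0. ]), np.float64(0.6)), (array([ -0.6,  -0.7, 180. ]), np.float64(180.0))]
now slope*85 -0.64 row@300 311.65 row@385 311.01
```

Well placed: charger x −62, y 121, tip at about 0.066. Now the push along +x.

```bash
python3 -m handwheel '[{"xyz":[0.6,0.17,0],"angular":[0,0,0]},{"xyz":[0.8,0.23,0],"angular":[0,0,0]},{"xyz":[0.8,0.23,0],"angular":[0,0,0]},{"xyz":[0.5,0.14,0],"angular":[0,0,0]}]'
python3 -c "
from dk import *
dk()"
```

```text
time: 28.62
position: [0.4234, 0.3937, 0.0383]
tool_rot: [-1.408, 1.054, 1.409]
ft_force: [0.4, 0.4, 0.9]
grip_width: 0.001
t 28.62 dock x,y mm -31.3 121.1 z 0.0383 F [0.4 0.4 0.9]
```

```bash
python3 -m handwheel '[{"xyz":[0.6,0.17,0],"angular":[0,0,0]},{"xyz":[0.6,0.17,0],"angular":[0,0,0]},{"xyz":[0.5,0.14,0],"angular":[0,0,0]},{"xyz":[0,0,0],"angular":[0,0,0]}]'
python3 -c "
from dk import *
dk()
im=get_image('side');cv2.imwrite('pics/zs24.png',cv2.resize(im['pixels'][230:400,270:430],None,fx=4,fy=3.5,interpolation=cv2.INTER_CUBIC))"
```

```text
time: 28.95
position: [0.4459, 0.3995, 0.0384]
tool_rot: [-1.408, 1.052, 1.405]
ft_force: [-0.3, -0.1, 0.1]
grip_width: 0.005
t 28.95 dock x,y mm -8.0 120.6 z 0.0384 F [-0.3 -0.1  0.1]
```

View pics/zs24.png

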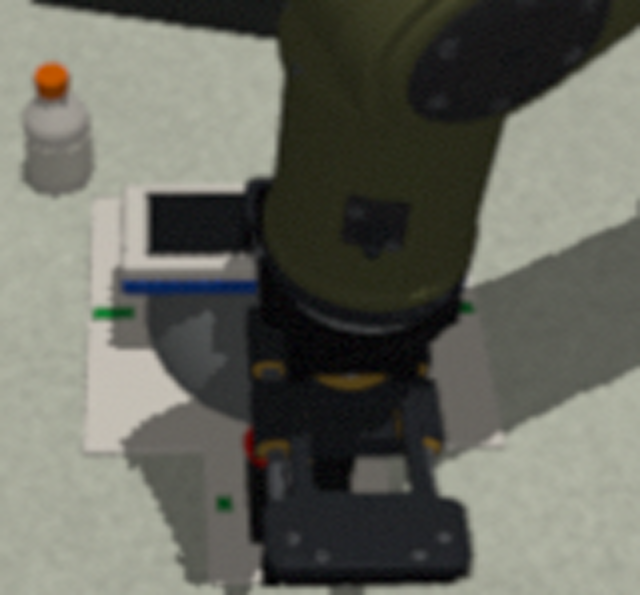

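The red ball now shows at zoom (250,445), on the green side. I'll back away and lift to check.

```bash
python3 -m handwheel '[{"xyz":[-0.8,-0.23,0],"angular":[0,0,0]},{"xyz":[-1,-0.1,0.5],"angular":[0,0,0]},{"xyz":[-0.7,0,1.5],"angular":[0,0,0]},{"xyz":[-0.3,0.2,2],"angular":[0,0,0]},{"xyz":[0,0.3,2.5],"angular":[0,0,0]}]'
python3 -m handwheel '[{"xyz":[-1,0.5,2.5],"angular":[0,0,0]},{"xyz":[-1.5,1,2.5],"angular":[0,0,0]},{"xyz":[-2.5,2,2],"angular":[0,0,0]},{"xyz":[-3,2.5,0],"angular":[0,0,0]},{"xyz":[-2,2,0],"angular":[0,0,0]}]'
python3 - <<'E'
from dk import *
from lv2 import prof
dk();s=get_image("side");p=s["pixels"];prof(p,"final",300,384);cv2.imwrite("pics/side25.png",p);cv2.imwrite('pics/zs25.png',cv2.resize(p[230:400,270:430],None,fx=4,fy=3.5,interpolation=cv2.INTER_CUBIC))
t=get_image("top");cv2.imwrite("pics/top25.png",t["pixels"]);cv2.imwrite('pics/zt25.png',cv2.resize(t["pixels"][165:285,165:275],None,fx=5,fy=5,interpolation=cv2.INTER_CUBIC))
for sg in (-1,1):
    P=[*(c+sg*ux*.0294+uy*.115),.073];print(sg,proj(s,[P]).round(1),proj(t,[P]).round(1))
for n,im in (("s",s),("t",t)):
    h=cv2.cvtColor(im["pixels"],cv2.COLOR_BGR2HSV);m=(((h[...,0]<6)|(h[...,0]>174))&(h[...,1]>130)&(h[...,2]>60)).astype(np.uint8)
    if n=="s": m[:335]=0;m[:,:300]=0;m[:,400:]=0
    else: m[:220]=0;m[265:]=0;m[:,:165]=0;m[:,200:]=0
    for k in cv2.findContours(m,0,1)[0]: print(n,cv2.minEnclosingCircle(k))
E
```

```text
time: 29.42
position: [0.4079, 0.3953, 0.099]
tool_rot: [-1.41, 1.07, 1.411]
ft_force: [-0.1, 0.2, -0.3]
grip_width: 0.009
time: 29.83
position: [0.3054, 0.4722, 0.1808]
tool_rot: [-1.401, 1.066, 1.401]
ft_force: [-0.2, 0.4, -0.6]
grip_width: 0.003
t 29.83 dock x,y mm -123.3 228.9 z 0.1808 F [-0.2  0.4 -0.6]
final slope*85 -0.67 row@300 311.64 row@385 310.97
-1 [[362.7 356.3]] [[182.  249.7]]
1 [[330.1 356.9]] [[177.3 228.6]]
s ((363.0, 372.5), 1.8028756380081177)
s ((330.0, 358.0), 6.324655532836914)
t ((176.44444274902344, 230.27777099609375), 2.758359909057617)
```

View pics/zs25.png

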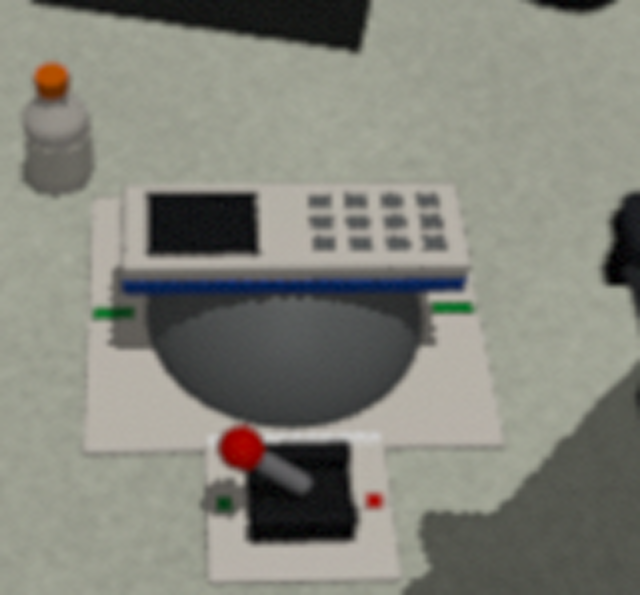

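View pics/top25.png

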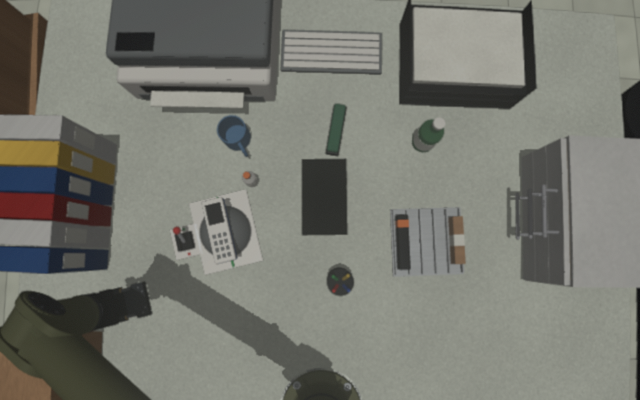

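The toggle ball is at (330,358) in the side view, against (330.1,356.9) predicted for on, and the handset is still level. I'll let the arm settle, compare the other objects with the start, and hand in.

```bash
python3 -m handwheel '[{"xyz":[0,0,0],"angular":[0,0,0]},{"xyz":[0,0,0],"angular":[0,0,0]},{"xyz":[0,0,0],"angular":[0,0,0]}]'
python3 - <<'E'
from lv2 import *
t=get_image("top")["pixels"];a=cv2.imread("pics/top0.png")
d=cv2.absdiff(t,a).max(2)
for n,(x0,y0,x1,y1) in dict(mug=(215,112,255,160),glue=(238,165,262,192),bottle=(405,112,450,156),stapler=(322,98,352,158),penpot=(322,262,358,300),battery=(390,205,412,280),box=(447,205,468,280)).items():
    print(n,"changed px",int((d[y0:y1,x0:x1]>35).sum()))
prof(get_image("side")["pixels"],"settled",300,384)
close_job()
E
```

```text
time: 30.18
position: [0.2997, 0.4738, 0.1809]
tool_rot: [-1.409, 1.06, 1.41]
ft_force: [0.2, -0.6, 0.1]
grip_width: 0.008
mug changed px 0
glue changed px 0
bottle changed px 0
stapler changed px 0
penpot changed px 0
battery changed px 0
box changed px 0
settled slope*85 -0.67 row@300 311.64 row@385 310.98
the job is handed in; nothing more can be done
```

The handset is balanced on the dome and the toggle is on; I handed the job in at about 30 s. I lifted it from the middle rack slot and tipped it plate-down onto the mat, where the last few degrees were a drop off the lower finger. Then I let go, regrasped it flat, set it on the dome along the green marks, backed off, and pushed the toggle over.

**Last checks:**
- **Handset:** it stands free and level lengthwise to about 1° by its blue edge. That edge did not move between the last two pictures. Sideways tilt I could only bound at about 2°.
- **Toggle:** the ball is at (330, 358) in the side view, where on should be (330, 357).
- **Other things:** the top view shows no change from the start around the mug, glue, water bottle, stapler, pen pot, battery or box.

**What failed or disagreed:**
- **First grasp:** my first two grasp tries missed, because the fingers end about 28 mm above the reported TCP position. I measured that offset in the pictures and allowed for it; the contacts on the mat and the dome then came where predicted.
- **Dome position:** the cameras differed by up to 4 mm on the dome's top. I relied mainly on the wrist view, which the side view supported.

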